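# Set up the sole-drilling stand

## Task

Set up the slanted stand for drilling a sole: hang the metal half-sole template on the stand's two pins, a pin through each hole, so that it lies flush on the board, and set the tray of studs fully down in the walled recess beside it. Carry the tray level so that every stud stays in it, and leave everything else on the bench where it is.

Things in the scene. Friction and masses are not known exactly. Their poses are not given: they have to be found in the camera images.
- jig: fixed plywood drilling stand on the bench; its base plank is 160 mm (x) by 330 mm (y, from -105 to +225 mm), 18 mm thick. Its origin is on the bench surface, straight under the face centre of the slanted board; x points to the board's high side, y along the row of pins, z up. On its +y side is an open walled recess for the tray.
- board: slanted plywood board of the stand, 150 mm along the slope, 200 mm wide, 12 mm thick, leaning 40 degrees from level. Its origin is in the middle of its top face, midway between the two pins, about 77 mm above the bench; x points up the slope, y along the row of pins (level), z square out of the face (40 degrees off vertical, towards the low side, which faces roughly to the robot's right).
- pin_a (a point): foot of one steel pin, on the board's face at board y = +53 mm. Each pin stands square to the face, 10 mm in diameter, 22 mm long, its last 9 mm tapering to a 3 mm tip.
- pin_b (a point): foot of the other, identical pin, at board y = -53 mm
- template: bare metal half-sole template, a plate 5 mm thick, 76 mm wide (x) and 172 mm long (y, from -79 to +93 mm, rounded toe at the +y end), with two 14 mm through holes and an upright wooden grip on top. Origin: midway between the holes, in the plate's underside; z is the plate's upper side. At the start it lies flat on the bench, grip up. It may go onto the pins either way round. About 0.2 kg.
- hole_a (a point): centre of one hole, in the plate's underside, at template y = +53 mm, x = 0
- hole_b (a point): centre of the other hole, at template y = -53 mm, x = 0
- template_grip (a point): point to hold in the template's wooden grip, 30 mm above the plate's underside on the origin's normal. The grip is a block 14 mm thick (x), 44 mm long (y), reaching from the plate's top (5 mm) to 47 mm above the underside.
- tray: open steel tray, 110 mm (x) by 64 mm (y), 28 mm high, walls and floor 4 mm, with an upright wooden grip across its middle parting it into two bays, two loose studs in each. Origin: centre of its underside; z up. About 0.3 kg.
- tray_grip (a point): point to hold in the tray's wooden grip, 55 mm above the tray's underside. The grip is a block 12 mm thick (x), 56 mm long (y), its top 70 mm above the tray's underside.
- recess (a point): centre of the recess's floor, on the stand at x = 0, y = +175 mm, 18 mm above the bench. The recess is 126 mm (stand x) by 80 mm (stand y) inside, with walls 10 mm high and 6 mm thick: the tray sits in it, flat on the floor, long side along stand x, either way round, with 8 mm of play on each side.
- stud0: loose domed brass stud in the tray, 18 mm across, 7 mm high, 12 g; origin: centre of its flat underside
- stud1: loose domed brass stud in the tray, 18 mm across, 7 mm high, 12 g; origin: centre of its flat underside
- stud2: loose domed brass stud in the tray, 18 mm across, 7 mm high, 12 g; origin: centre of its flat underside
- stud3: loose domed brass stud in the tray, 18 mm across, 7 mm high, 12 g; origin: centre of its flat underside
- glue_pot: white square glue pot, 85 x 85 mm, 85 mm high, with a round amber-stained mouth, loose on the bench, not part of the job; origin: in its underside
- nozzle_bottle: blue plastic bottle tapering to a nozzle, 54 mm across, 182 mm high, loose on the bench, not part of the job; origin: in its underside
- sanding_block: plain wooden sanding block, 100 x 55 mm, 33 mm high, loose on the bench, not part of the job; origin: in its underside
- polish_tin: low round dark tin, 72 mm across, 30 mm high, loose on the bench, not part of the job; origin: in its underside
- hammer: hammer lying flat, about 260 mm long, loose on the bench, not part of the job; origin: in its underside
- shoe_last: wooden shoe last (foot-shaped block), about 225 mm long, 112 mm high, loose on the bench, not part of the job; origin: in its underside
Mind the look-alikes: they are no part of the job. Leave any purple look-alike of the tray alone. Leave any turquoise look-alike of the template alone.

How it is judged:
At the end, for the whole second after the job is handed in: Both holes within 5 mm of the pins' feet, plate parallel to the board within 0.06 rad (either way round); tray within 12 mm of the recess centre along each side, within 4 mm of its floor, tilted under 0.05 rad; all four studs inside the tray; template and tray at rest (((distance between hole_a and pin_a below 0.005 m and distance between hole_b and pin_b below 0.005 m) or (distance between hole_a and pin_b below 0.005 m and distance between hole_b and pin_a below 0.005 m)) and angle between the z axis of template and the z axis of board, either way round below 0.06 rad and x of tray in the frame of jig between -0.012 and 0.012 m and y of tray in the frame of jig between 0.163 and 0.187 m and z of tray in the frame of jig between 0.014 and 0.022 m and angle between tray's own z axis and vertical below 0.05 rad and x of stud0 in the frame of tray between -0.054 and 0.054 m and y of stud0 in the frame of tray between -0.031 and 0.031 m and z of stud0 in the frame of tray between 0 and 0.026 m and x of stud1 in the frame of tray between -0.054 and 0.054 m and y of stud1 in the frame of tray between -0.031 and 0.031 m and z of stud1 in the frame of tray between 0 and 0.026 m and x of stud2 in the frame of tray between -0.054 and 0.054 m and y of stud2 in the frame of tray between -0.031 and 0.031 m and z of stud2 in the frame of tray between 0 and 0.026 m and x of stud3 in the frame of tray between -0.054 and 0.054 m and y of stud3 in the frame of tray between -0.031 and 0.031 m and z of stud3 in the frame of tray between 0 and 0.026 m and linear speed of each of template, tray below 0.01 m/s); the robot touches nothing.
It fails at once if the tray is tipped by more than 0.4 rad (23 degrees) (angle between tray's own z axis and vertical above 0.4 rad).
It fails at once if another thing on the bench is shifted by more than 30 mm (distance of any of glue_pot, nozzle_bottle, sanding_block, polish_tin, hammer, shoe_last from where it was at the start of the episode above 0.03 m).
It also fails if it takes over 58 s, if anything falls off the work surface, if the arm or the gripper's body presses on something with over 40 N, if the wrist force passes 120 N, or if a joint passes its speed limit or range.

## Robot

A 6-joint arm with a two-finger parallel gripper is mounted at the origin on the work surface. World frame = base frame: x ahead of the robot, y to its left, z up, the work surface at z = 0. Lengths are in m, angles in rad, forces in N, time in s.
With the tool pointing down it reaches from about 0.3 to 0.875 m from the base axis. Payload 6.4 kg.
Tool frame: the origin (TCP) lies on the centre line of the jaws, within the pads' length; the fingertips stand 17 mm ahead of it and the grasp point (between the pads) lies 2 mm behind it; z points along the fingers, y is the direction in which the jaws open and shut (so a half turn about z gives the same grasp; the last joint's range is limited). The gripper opens to 85 mm and grips with 20 to 120 N. Pads are 22 mm wide; open, the fingers measure 114 mm over their backs; the gripper's body (76 mm by 85 mm) begins 54 mm behind the grasp point. The pads swing forward as they close: fully open they stand 13 mm farther back than shut.
Start: joints at [-1.381, 0.181, 1.607, -0, 1.354, -0.206], TCP at [0.222, -0.531, 0.248] pointing down, gripper open.
Joint ranges: [-2.99, 2.99], [-0.89, 2.07], [0.3, 2.58], [-1.14, 4.28], [0, 2.63], [-3.12, 3.12]. Speed limits (rad/s): [2.57, 2.57, 3.01, 3.14, 3.14, 3.14].

## Interface

Orientations are given as a 3x3 rotation matrix whose columns are the frame's x, y, z axes.
In Python, from cell import state, capture, camera_params, close_job, recognise, outline_of, mark_of gives the robot as it stands.
- The arm moves only by the tool play_rows, never from a script. Its argument "increments" is a list that holds one entry, the list of rows, each a list of 6 numbers: the shift along the tool's x, y, z in units of 0.3 m (1.0 is 0.3 m), then the turn, a rotation vector about the tool's x, y, z in units of 60 degrees (1.0 is 60 degrees). A call has 1 to 12 rows; each row shifts and turns the commanded pose from where the row before left it, along the tool's axes as they then stand; what a row does not reach is not made up. A row lasts 1/12 s, in which the tool goes at most 41.7 mm and 7.16 degrees, less where a joint would pass 70% of its speed; a pose out of reach is approached as far as the arm can. A call with a number of a shift or a turn outside -1 to 1 is refused whole. A call with a gripper value outside its range is refused whole. "gripper" is the opening in per cent of the stroke, from 0 (shut) to 100 (fully open), set as the call begins (left out, the last holds). The fingers move at their own pace and stop on an object; the grip force is fixed at half the most. Time passes only in rows, so rows that do not move let the fingers close. It gives the time, the measured TCP pose, the force and the opening at its end, in the units of the state.
- state(): the state, without advancing time (a new reading comes with each control period).
- capture(name): name is "side" or "top"; returns (picture, depth): 384x512x3 uint8, red, green, blue; 384x512 float32, m along the optical axis (not along the pixel's ray), 0 where there is no reading.
- camera_params(name): a dict with "camera_matrix" (3x3 intrinsics, pixels), "k1" (the pictures are not rectified: a ray, as slopes to the right and down, at radius r is drawn at 1 + k1 r^2 times it, then the intrinsics apply), "R" (3x3) and "t" (3): a world point X has camera coordinates R X + t. Camera axes: x right, y down, z forward; pixel columns grow to the right and rows downward; lengths in m; the calibration is good to about 2 mm. A picture is of the moment at which its call begins. camera_params takes no time and is no camera call.
- close_job(): hands the job in, once; it reports no verdict.
Trained networks look in the newest picture that a camera, given by its name, has taken for a name from the list of things; names that differ only in an ending like _2 or _b are one class to them, and where a whole thing is asked for, a point or a joint stands for the part that bears it (a point fixed in the world has none). Each returns a list of dicts, best first, with "conf" (0 to 1); they miss things now and then, are a little off and sometimes report something else, mostly with a low value. They report only what shows in the picture. A call takes as long as a camera call. They do not tell look-alikes from the thing itself.
- recognise(camera, label): "position" ([x, y, z] in m, in world coordinates, good to about 4 mm: the middle of the surface that is visible of it).
- outline_of(camera, label): "mask" (384x512 bool, what is visible of it).
- mark_of(camera, label): "position" ([x, y, z] in m, in world coordinates, good to about 4 mm: a listed point, or the origin of a listed thing).
The state is a dict: "clock": time; "joint_positions": joint angles; "dq": joint speeds; "tau": joint torques, N m; "eef_pos": TCP position; "eef_rot": TCP orientation; "contact_force": force on the tool from outside, world axes, zero at the start; "moment": the same for the moment, N m; "finger_gap": finger opening in m.
Only numpy, scipy, OpenCV 4.12 (cv2) and the standard library are available. Lean on these libraries where they do the work, as an engineer would, in place of code of your own. Each camera call takes 0.05 s, during which the arm holds its last target.

## Working session

There is one attempt and no reset: what is moved stays moved. The work goes in short steps, Python scripts to look and compute and a tool call to move; the robot and the scene stay as the last step left them, time stands still between calls to the robot, and variables do not carry over. Pictures are saved under pics/ and viewed, and the job is handed in when it is done.

Besides the shell and the picture viewer there is one more tool, called after ">>>" as name([rows], argument=value, ...), one row to a line, values as JSON. play_rows: Moves the arm, as the interface text tells. Its arguments: {"type":"object","properties":{"increments":{"type":"array"},"gripper":{"type":"number"}},"required":["increments"]}

```bash
mkdir -p pics; ls; python3 - <<'E'
from cell import *
import cv2,numpy as np
for c in ["side","top"]:
    p,d=capture(c); cv2.imwrite(f"pics/{c}0.png",p[:,:,::-1]); np.save(f"{c}_d0.npy",d)
    k=camera_params(c); print(c,k)
s=state(); print(s)
E
```

```text
pics
side {'camera_matrix': array([[393.64963296,   0.        , 253.58910366],
       [  0.        , 393.64963296, 183.70883731],
       [  0.        ,   0.        ,   1.        ]]), 'k1': -0.04215639006182405, 'R': array([[ 9.84540782e-01, -1.75155495e-01, -4.77174385e-05],
       [-1.09175905e-01, -6.13459541e-01, -7.82143218e-01],
       [ 1.36967409e-01,  7.70057105e-01, -6.23098696e-01]]), 't': array([-0.45546736,  0.14546984,  1.29930217])}
top {'camera_matrix': array([[488.96219006,   0.        , 242.25741428],
       [  0.        , 488.96219006, 187.99073689],
       [  0.        ,   0.        ,   1.        ]]), 'k1': -0.11303363263659491, 'R': array([[ 0.00607102, -0.99993236, -0.00992016],
       [-0.99010927, -0.00462026, -0.14022226],
       [ 0.14016694,  0.01067333, -0.99007036]]), 't': array([0.07745559, 0.48786871, 1.33443143])}
{'clock': 0.1, 'joint_positions': array([-1.38129915e+00,  1.81475217e-01,  1.60791180e+00, -1.67323916e-05,
        1.35379850e+00, -2.06283221e-01]), 'dq': array([-0.00068061, -0.00084273, -0.00292517, -0.00137396,  0.00131585,
       -0.00057887]), 'tau': array([-1.70006920e-04, -4.45877910e+01, -3.52238238e+01, -5.49476918e-04,
        4.04283681e-03,  2.20139810e-06]), 'eef_pos': array([ 0.22160822, -0.53006718,  0.24746763]), 'eef_rot': array([[ 9.22694634e-01,  3.85531468e-01, -3.16087785e-04],
       [ 3.85531472e-01, -9.22693365e-01,  1.56127400e-03],
       [ 3.10268156e-04, -1.56244093e-03, -9.99998731e-01]]), 'contact_force': array([-0.14877058, -0.24853998,  0.31288446]), 'moment': array([ 0.03785875,  0.00660042, -0.06038498]), 'finger_gap': 0.0851076274355117}
```

View pics/side0.png

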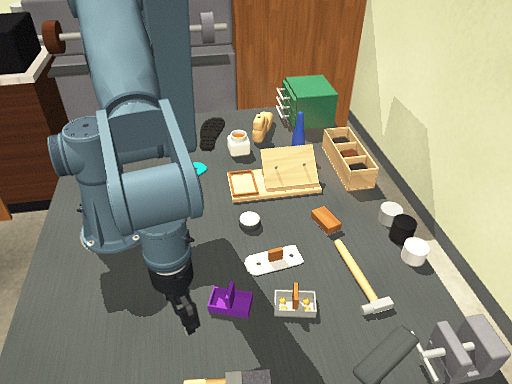

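View pics/top0.png

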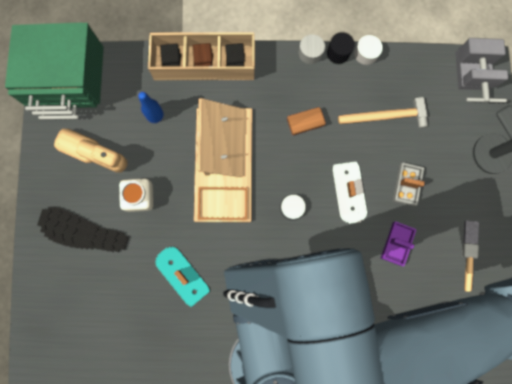

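```bash
python3 - <<'E'
from cell import *
import numpy as np
for c in ["top","side"]:
  for l in ["pin_a","hole_a","template_grip","tray_grip","tray","recess","board","template"]:
    print(c,l,[(np.round(r["position"],4).tolist(),round(r["conf"],2)) for r in mark_of(c,l)][:5])
print(state()["clock"])
E
```

```text
top pin_a [([0.5691, 0.135, 0.0748], 0.95), ([0.6784, 0.1374, 0.0773], 0.55)]
top hole_a [([0.4377, -0.237, 0.001], 0.97), ([0.2744, 0.2835, 0.0008], 0.73), ([0.5426, -0.2154, 0.0011], 0.58)]
top template_grip [([0.4875, -0.2263, 0.0314], 0.9), ([0.2407, 0.2473, 0.0267], 0.69)]
top tray_grip [([0.3321, -0.3604, 0.0571], 0.8), ([0.5042, -0.3942, 0.0489], 0.65), ([0.543, -0.212, 0.0017], 0.41), ([0.6861, -0.1012, -0.0], 0.38)]
top tray [([0.3372, -0.357, -0.0014], 0.57)]
top recess []
top board [([0.6198, 0.1367, 0.0757], 0.56), ([0.5675, 0.1386, 0.0714], 0.45)]
top template [([0.2438, 0.2496, 0.0007], 0.89), ([0.4852, -0.2285, -0.0012], 0.6), ([0.4368, -0.063, 0.0005], 0.22)]
side pin_a [([0.6768, 0.138, 0.0767], 0.66), ([0.5692, 0.1348, 0.08], 0.6)]
side hole_a [([0.545, -0.2204, 0.0018], 0.96), ([0.4383, -0.234, 0.0018], 0.58), ([0.2822, 0.281, 0.0018], 0.49), ([0.6209, 0.1362, 0.0778], 0.48)]
side template_grip [([0.4881, -0.2245, 0.0289], 0.7), ([0.2415, 0.2511, 0.0305], 0.54)]
side tray_grip [([0.5035, -0.3962, 0.0599], 0.98), ([0.6205, 0.1375, 0.0785], 0.73), ([0.3373, -0.3601, 0.0542], 0.63), ([0.6775, 0.1392, 0.0806], 0.51)]
side tray [([0.3326, -0.3633, 0.0006], 0.84), ([0.508, -0.402, -0.003], 0.83)]
side recess [([0.4484, 0.1364, 0.0176], 0.91)]
side board [([0.6249, 0.1376, 0.0777], 0.76)]
side template [([0.4896, -0.2254, 0.0031], 0.63), ([0.2375, 0.2484, -0.0022], 0.63)]
0.9
```

```bash
cat > h.py <<'E'
import numpy as np, cv2
from cell import *
def cloud(c,d):
    k=camera_params(c);K=k["camera_matrix"];k1=k["k1"]
    v,u=np.mgrid[0:384,0:512].astype(float)
    a=(u-K[0,2])/K[0,0]; b=(v-K[1,2])/K[1,1]
    rd=np.hypot(a,b); r=rd.copy()
    for _ in range(20): r=rd/(1+k1*r*r)
    s=np.where(rd>0,r/np.maximum(rd,1e-9),1)
    P=np.stack([a*s*d,b*s*d,d],-1)
    return (P-k["t"])@k["R"]
def proj(c,X):
    k=camera_params(c);K=k["camera_matrix"]
    q=np.asarray(X)@k["R"].T+k["t"]; a=q[...,:2]/q[...,2:]
    a=a*(1+k["k1"]*(a**2).sum(-1,keepdims=True))
    return a*[K[0,0],K[1,1]]+[K[0,2],K[1,2]]
def crop(c,img,u0,v0,w,h,z,name):
    cv2.imwrite(name,cv2.resize(img[v0:v0+h,u0:u0+w,::-1],None,fx=z,fy=z,interpolation=cv2.INTER_CUBIC))
E
python3 - <<'E'
from h import *
acc={}
for n in range(3):
  for c in ["top","side"]:
    p,d=capture(c); np.save(f"{c}_d{n+1}.npy",d)
    for l in ["pin_a","hole_a","template_grip","tray_grip","recess","board","tray","template"]:
      for r in mark_of(c,l):
        if r["conf"]>.3: acc.setdefault(l,[]).append((c,*np.round(r["position"],4)))
for l in acc:
  print(l); [print("  ",*x) for x in sorted(acc[l])]
for c in ["top","side"]:
  p,d=capture(c)
  for l in ["jig","board","template","tray"]:
    for i,r in enumerate(outline_of(c,l)[:3]):
      ys,xs=np.nonzero(r["mask"]); print(c,l,i,round(r["conf"],2),len(xs),xs.mean().round(1),ys.mean().round(1)); np.save(f"m_{c}_{l}_{i}.npy",r["mask"])
p,d=capture("top"); np.save("top_p.npy",p)
crop("top",p,185,90,75,140,4,"pics/t_jig.png"); crop("top",p,320,140,120,90,6,"pics/t_obj.png")
p,d=capture("side"); np.save("side_p.npy",p)
crop("side",p,220,140,110,65,7,"pics/s_jig.png"); crop("side",p,200,235,130,95,6,"pics/s_obj.png")
print(state()["clock"])
E
```

```text
pin_a
   side 0.5048 -0.3928 0.0598
   side 0.5686 0.1353 0.0761
   side 0.5686 0.1365 0.0776
   side 0.5707 0.1363 0.0761
   side 0.6753 0.137 0.0789
   side 0.6757 0.1369 0.0795
   side 0.6777 0.1384 0.0764
   top 0.49 -0.2241 0.0308
   top 0.5049 -0.3945 -0.0043
   top 0.5674 0.1335 0.0749
   top 0.5674 0.137 0.0741
   top 0.5691 0.1368 0.0758
   top 0.6727 0.1377 0.0752
   top 0.6774 0.1423 0.0758
   top 0.6776 0.1355 0.076
hole_a
   side 0.2823 0.2821 0.003
   side 0.2842 0.2831 -0.0003
   side 0.2846 0.2823 0.0026
   side 0.4366 -0.2334 -0.001
   side 0.437 -0.2332 0.001
   side 0.4371 -0.234 0.0005
   side 0.5401 -0.22 -0.0006
   side 0.5435 -0.2199 -0.0006
   side 0.5441 -0.221 -0.0003
   top 0.2019 0.2139 -0.0015
   top 0.2025 0.2161 0.0016
   top 0.2036 0.2131 -0.002
   top 0.276 0.2838 0.0007
   top 0.2779 0.283 -0.001
   top 0.2794 0.2806 0.0001
   top 0.4346 -0.2365 0.0014
   top 0.4363 -0.2357 0.0005
   top 0.4368 -0.2371 0.0021
   top 0.5403 -0.2147 0.0012
   top 0.5415 -0.2132 -0.0003
   top 0.5432 -0.2134 0.0023
template_grip
   side 0.2397 0.2486 0.0317
   side 0.23
[... 1782 characters left out ...]
4 -0.2229 0.0022
   side 0.6226 0.136 0.0783
   top 0.2418 0.2498 -0.0017
   top 0.2431 0.2489 -0.0021
   top 0.2434 0.2489 0.0004
   top 0.4858 -0.2237 -0.0007
   top 0.4874 -0.2289 0.0006
   top 0.4882 -0.2237 0.0019
top jig 0 0.73 6544 223.0 162.7
top jig 1 0.49 804 408.1 184.3
top board 0 0.66 3178 220.1 138.5
top template 0 0.89 1671 180.9 275.0
top template 1 0.82 1473 349.5 192.0
top tray 0 0.9 1012 397.6 243.7
top tray 1 0.56 798 408.6 183.4
side jig 0 0.78 3849 276.9 174.6
side jig 1 0.42 579 325.1 220.2
side board 0 0.71 2099 289.1 165.9
side template 0 0.92 1178 273.0 260.0
side template 1 0.48 138 199.8 167.4
side tray 0 0.95 1043 294.1 303.0
side tray 1 0.71 1156 229.8 301.4
4.2
```

View pics/t_jig.png

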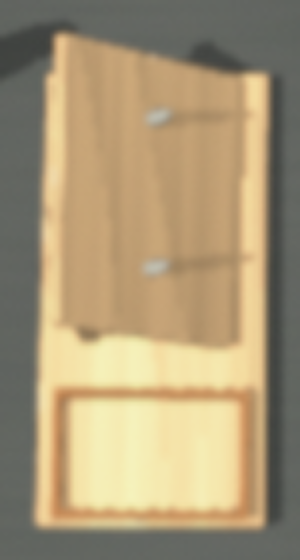

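View pics/t_obj.png

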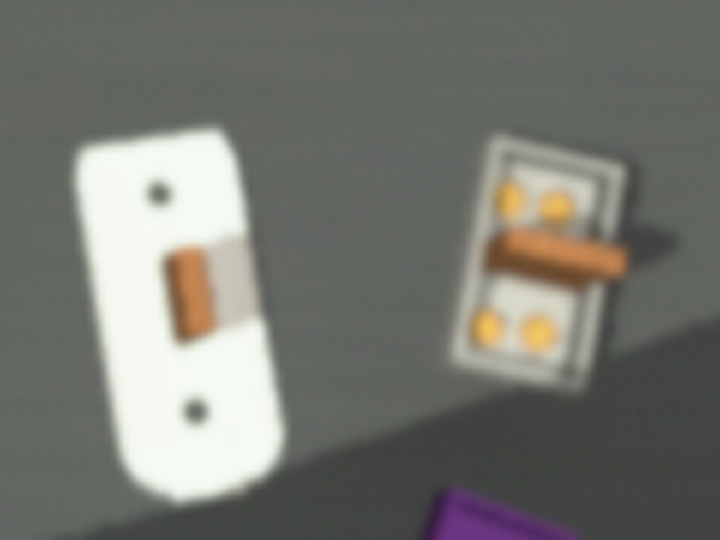

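```bash
python3 - <<'E'
from h import *
ds=[np.load(f"top_d{i}.npy") for i in range(4)]
D=np.stack(ds); print("noise",np.nanstd(D,0)[150:250,300:350].mean())
d=np.median(D,0); P=cloud("top",d); np.save("topP.npy",P)
def rect(m,name,zr):
    X=P[m]; X=X[(X[:,2]>zr[0])&(X[:,2]<zr[1])]
    r=cv2.minAreaRect((X[:,:2]*1000).astype(np.float32)); print(name,len(X),"zmed",np.median(X[:,2]).round(4),r)
    return X
J=np.load("m_top_jig_0.npy"); rect(J,"base",(.010,.024))
rect(J,"base+walls",(.010,.036))
B=P[np.load("m_top_board_0.npy")]
# board plane
A=np.c_[B[:,:2],np.ones(len(B))]
w=np.ones(len(B),bool)
for _ in range(6):
    s=np.linalg.lstsq(A[w],B[w,2],rcond=None)[0]; w=abs(A@s-B[:,2])<.004
n=np.r_[-s[:2],1]; n/=np.linalg.norm(n); print("board n",n,np.degrees(np.arccos(n[2])),"z at .622,.136",s@[.622,.136,1],w.sum(),np.degrees(np.arctan2(n[1],n[0])))
print(cv2.minAreaRect((B[w][:,:2]*1000).astype(np.float32)))
T=np.load("m_top_template_1.npy"); rect(T,"plate",(-.01,.012)); rect(T,"tgrip",(.035,.06))
for i in (1,):
  T=np.load(f"m_top_tray_{i}.npy"); rect(T,"tray rim",(.018,.035)); rect(T,"tray all",(-.01,.04));rect(T,"traygrip",(.055,.085))
  T=cv2.dilate(T.astype(np.uint8),np.ones((5,5)))>0; rect(T,"traygrip dil",(.055,.085))
E
```

```text
noise 0.014824655
base 2895 zmed 0.0183 ((559.986572265625, 135.74908447265625), (159.84405517578125, 326.40740966796875), 89.76438903808594)
base+walls 3435 zmed 0.0187 ((559.986572265625, 135.74908447265625), (159.84405517578125, 326.40740966796875), 89.76438903808594)
board n [-0.00091926 -0.64009727  0.76829333] 39.79912236133451 z at .622,.136 0.07731592226311278 3009 -90.08228419246129
((619.107666015625, 137.20785522460938), (116.91277313232422, 200.0781707763672), 89.62228393554688)
plate 1357 zmed 0.0054 ((480.24310302734375, -227.02029418945312), (169.0858612060547, 78.04720306396484), 9.103714942932129)
tgrip 86 zmed 0.0469 ((487.3690185546875, -225.63751220703125), (41.162235260009766, 14.117660522460938), 9.646698951721191)
tray rim 257 zmed 0.0273 ((503.88592529296875, -394.90936279296875), (64.92088317871094, 109.32783508300781), 75.90958404541016)
tray all 661 zmed 0.0115 ((503.8077392578125, -394.8193359375), (65.33745574951172, 109.34237670898438), 76.42732238769531)
traygrip 104 zmed 0.0695 ((502.6922912597656, -393.3780822753906), (52.529911041259766, 12.905354499816895), 76.90066528320312)
traygrip dil 110 zmed 0.0695 ((502.4161071777344, -394.56494140625), (54.96707534790039, 12.905354499816895), 76.90066528320312)
```

```bash
python3 - <<'E'
from h import *
for c in ("top","side"):
    p=np.load(f"{c}_p.npy").astype(float)
    n=np.array([0,-.643,.766])
    for nm,x,y in (("a",.569,.136),("b",.675,.136)):
        f=np.array([x,y,.077]); q=proj(c,np.array([f,f+n*.022])); m=q.mean(0)
        u,v=np.round(m).astype(int); 
        w=p[v-8:v+9,u-8:u+9]
        sat=w.min(-1) ; bg=np.median(sat); s=np.clip(sat-bg-25,0,None)
        yy,xx=np.mgrid[v-8:v+9,u-8:u+9]
        print(c,nm,"foot",q[0].round(1),"tip",q[1].round(1),"blob",(s*xx).sum()/s.sum(),(s*yy).sum()/s.sum(),s.sum(),(s>0).sum())
    for nm,x,y in (("h1",.4365,-.2355),("h2",.542,-.2165)):
        u,v=np.round(proj(c,np.array([x,y,.005]))).astype(int)
        w=p[v-5:v+6,u-5:u+6].mean(-1); s=np.clip(np.median(w)-25-w,0,None); yy,xx=np.mgrid[v-5:v+6,u-5:u+6]
        cu,cv=(s*xx).sum()/s.sum(),(s*yy).sum()/s.sum()
        # backproject at z=.004
        from scipy.optimize import least_squares
        r=least_squares(lambda X:proj(c,np.array([X[0],X[1],.003]))-[cu,cv],[x,y]).x
        print(c,nm,r.round(4),(s>0).sum())
p=np.load("side_p.npy")
E
```

```text
top a foot [221.9 156.3] tip [226.8 155. ] blob 223.2621359223301 156.28478964401293 309.0 19
top b foot [222.4 118.9] tip [227.2 117.2] blob 223.81981981981983 118.68468468468468 222.0 15
top h1 [ 0.4353 -0.2342] 22
top h2 [ 0.5404 -0.2192] 21
side a foot [275.8 167.2] tip [276.8 165.7] blob 275.9583333333333 165.0 24.0 2
side b foot [303.9 164.2] tip [305.3 162.7] blob 304.0 162.0 9.0 1
side h1 [ 0.4353 -0.2332] 12
side h2 [ 0.5398 -0.2187] 12
```

View pics/s_jig.png

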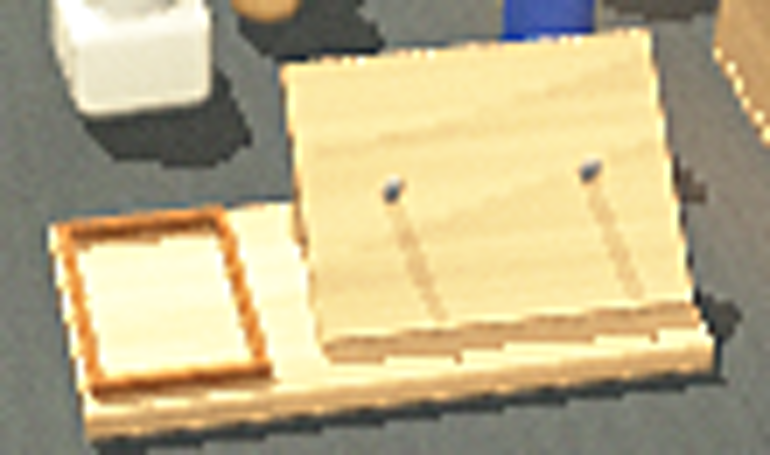

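>>> play_rows([
  [[0,0,0,0,0,0.079],[0,0,0,0,0,0.079],[0,0,0,0,0,0.079],[0.11,-0.095,0.03,0,0,0],[0.12,-0.1,0.03,0,0,0],[0.12,-0.1,0.03,0,0,0],[0.12,-0.1,0.03,0,0,0],[0.12,-0.1,0.03,0,0,0],[0.12,-0.1,0.03,0,0,0],[0.12,-0.1,0.03,0,0,0],[0.12,-0.1,0.03,0,0,0],[0.077,-0.076,0.03,0,0,0]],
], gripper=60)

```text
clock: 5.2
eef_pos: [0.4604, -0.2579, 0.176]
eef_rot: [[0.989, 0.148, 0.001], [0.148, -0.989, -0.001], [0.001, 0.001, -1.0]]
contact_force: [0.8, -1.4, -0.5]
finger_gap: 0.0512
```

>>> play_rows([
  [[0,0,0,0,0,0],[0,0,0,0,0,0],[0,0,0,0,0,0]],
])

```text
clock: 5.45
eef_pos: [0.4585, -0.2602, 0.176]
eef_rot: [[0.989, 0.148, -0.0], [0.148, -0.989, -0.001], [-0.0, 0.001, -1.0]]
contact_force: [0.5, 0.1, 1.1]
finger_gap: 0.0512
```

```bash
cat >> h.py <<'E'
from scipy.spatial.transform import Rotation as Ro
def delta(tp,tR=None):
    s=state(); R=np.array(s["eef_rot"]); p=np.array(s["eef_pos"])
    print("t",round(s["clock"],2),"pos",p.round(4),"F",np.round(s["contact_force"],1),"gap",round(s["finger_gap"],4),"q",np.round(s["joint_positions"],2))
    print("R",R.round(3).tolist())
    d=np.asarray(tp)-p
    print("shift units (current axes)",(R.T@d/.3).round(3))
    if tR is not None:
        print("turn units",(Ro.from_matrix(R.T@tR).as_rotvec()/(np.pi/3)).round(3),"shift in target axes",(tR.T@d/.3).round(3))
def down(yaw,tilt=0):
    # tool x at yaw about world z, z down; tilt (rad) about world x so that z gets +y
    y=yaw
    R=np.array([[np.cos(y),np.sin(y),0],[np.sin(y),-np.cos(y),0],[0,0,-1.]])
    return Ro.from_euler("x",tilt).as_matrix()@R
E
python3 - <<'E'
from h import *
delta([.4876,-.226,.028],down(np.radians(8.5)))
E
```

```text
t 5.45 pos [ 0.4585 -0.2602  0.176 ] F [0.5 0.1 1.1] gap 0.0512 q [-0.74  0.15  1.79 -0.    1.19  0.68]
R [[0.989, 0.148, -0.0], [0.148, -0.989, -0.001], [-0.0, 0.001, -1.0]]
shift units (current axes) [ 0.113 -0.099  0.493]
turn units [0.001 0.    0.   ] shift in target axes [ 0.113 -0.098  0.493]
```

>>> play_rows([
  [[0.056,-0.05,0.03,0,0,0],[0.057,-0.049,0.05,0,0,0],[0,0,0.08,0,0,0],[0,0,0.08,0,0,0],[0,0,0.08,0,0,0],[0,0,0.07,0,0,0],[0,0,0.05,0,0,0],[0,0,0.033,0,0,0],[0,0,0.02,0,0,0],[0,0,0,0,0,0]],
])

```text
clock: 6.28
eef_pos: [0.4869, -0.2263, 0.0273]
eef_rot: [[0.989, 0.146, -0.001], [0.146, -0.989, 0.001], [-0.001, -0.001, -1.0]]
contact_force: [-0.1, 0.3, -1.0]
finger_gap: 0.0512
```

```bash
python3 - <<'E'
from h import *
delta([.4876,-.226,.028],down(np.radians(8.5)))
p,d=capture("side"); crop("side",p,220,190,130,110,6,"pics/s1.png")
E
```

```text
t 6.28 pos [ 0.4869 -0.2263  0.0273] F [-0.1  0.3 -1. ] gap 0.0512 q [-0.66  0.41  1.83 -0.    0.9   0.77]
R [[0.989, 0.146, -0.001], [0.146, -0.989, 0.001], [-0.001, -0.001, -1.0]]
shift units (current axes) [ 0.002 -0.001 -0.002]
turn units [-0.001  0.001 -0.002] shift in target axes [ 0.002 -0.001 -0.002]
```

View pics/s1.png

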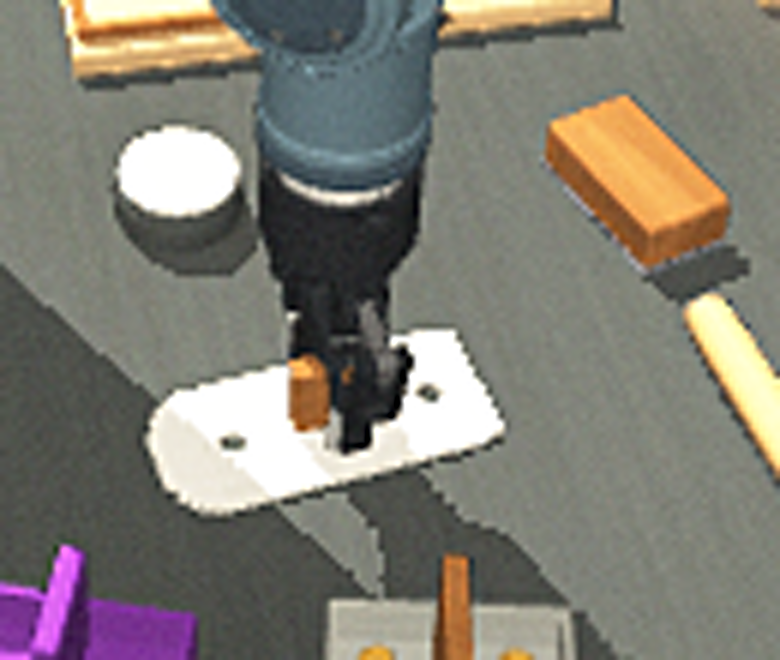

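>>> play_rows([
  [[0,0,0,0,0,0],[0,0,0,0,0,0],[0,0,0,0,0,0],[0,0,0,0,0,0],[0,0,0,0,0,0],[0,0,0,0,0,0]],
], gripper=0)

```text
clock: 6.83
eef_pos: [0.4885, -0.2262, 0.0291]
eef_rot: [[0.989, 0.147, 0.002], [0.147, -0.989, -0.001], [0.001, 0.002, -1.0]]
contact_force: [-0.5, -0.5, 5.6]
finger_gap: 0.0136
```

>>> play_rows([
  [[0,0,-0.02,0,0,0],[0,0,-0.05,0,0,0],[0,0,-0.09,0,0,0],[0,0,-0.1,0,0,0],[0,0,-0.1,0,0,0],[0,0,-0.1,0,0,0],[0,0,-0.1,0,0,0],[0,0,-0.09,0,0,0],[0,0,-0.05,0,0,0],[0,0,-0.02,0,0,0],[0,0,0,0,0,0],[0,0,0,0,0,0]],
])

```text
clock: 7.83
eef_pos: [0.4871, -0.2251, 0.2429]
eef_rot: [[0.989, 0.147, -0.001], [0.147, -0.989, 0.001], [-0.001, -0.001, -1.0]]
contact_force: [0.4, -0.9, -2.2]
finger_gap: 0.0131
```

```bash
python3 - <<'E'
from h import *
n=np.array([0,-np.sin(np.radians(40)),np.cos(np.radians(40))])
delta(np.array([.621,.136,.077])+n*(.029+.06),down(0,np.radians(40)))
print(np.array([.621,.136,.077])+n*(.029+.06))
for c in ("side","top"):
    p,d=capture(c); cv2.imwrite(f"pics/{c}2.png",cv2.resize(p[:,:,::-1],None,fx=1.5,fy=1.5)); np.save(f"{c}_p2.npy",p);np.save(f"{c}_d2b.npy",d)
    for l in ("hole_a","template","template_grip"):
        print(c,l,[(np.round(r["position"],4).tolist(),round(r["conf"],2)) for r in mark_of(c,l)][:4])
E
```

```text
t 7.83 pos [ 0.4871 -0.2251  0.2429] F [ 0.4 -0.9 -2.2] gap 0.0131 q [-0.65  0.1   1.71  0.    1.33  0.77]
R [[0.989, 0.147, -0.001], [0.147, -0.989, 0.001], [-0.001, -0.001, -1.0]]
shift units (current axes) [ 0.591 -0.936  0.326]
turn units [0.664 0.05  0.135] shift in target axes [ 0.446 -0.567  0.901]
[0.621      0.0787919  0.14517796]
side hole_a [([0.195, 0.2142, -0.0011], 0.82), ([0.4345, -0.2321, 0.2117], 0.8), ([0.2825, 0.2808, -0.0005], 0.67), ([0.5407, -0.2184, 0.2122], 0.57)]
side template [([0.2357, 0.2466, -0.0044], 0.6)]
side template_grip [([0.2392, 0.2508, 0.0301], 0.96), ([0.4858, -0.2267, 0.2402], 0.81)]
top hole_a [([0.2765, 0.2809, -0.0016], 0.95), ([0.5419, -0.2118, 0.2152], 0.65), ([0.2037, 0.214, -0.0001], 0.64), ([0.4366, -0.2351, 0.2162], 0.61)]
top template [([0.2456, 0.2512, 0.0013], 0.66), ([0.4857, -0.2236, 0.2131], 0.56)]
top template_grip [([0.4898, -0.2255, 0.2433], 0.87), ([0.2427, 0.249, 0.028], 0.84), ([0.7063, -0.3244, -0.0007], 0.6)]
```

View pics/side2.png

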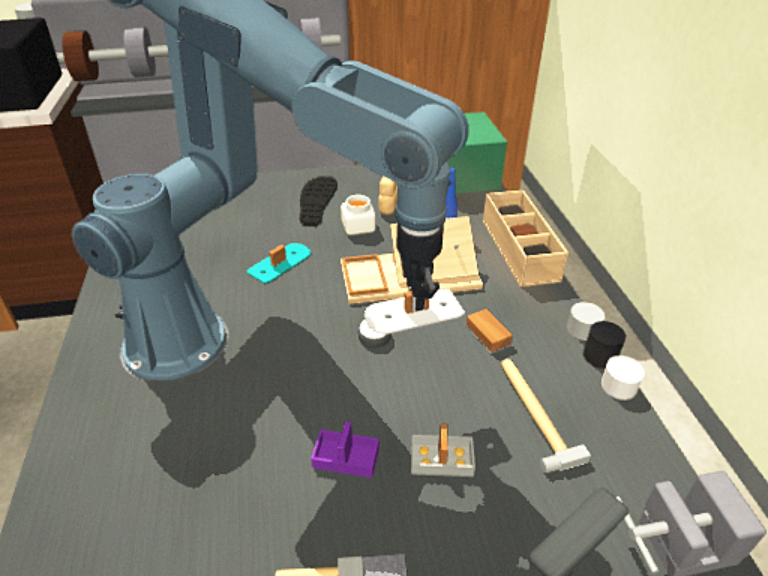

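View pics/top2.png

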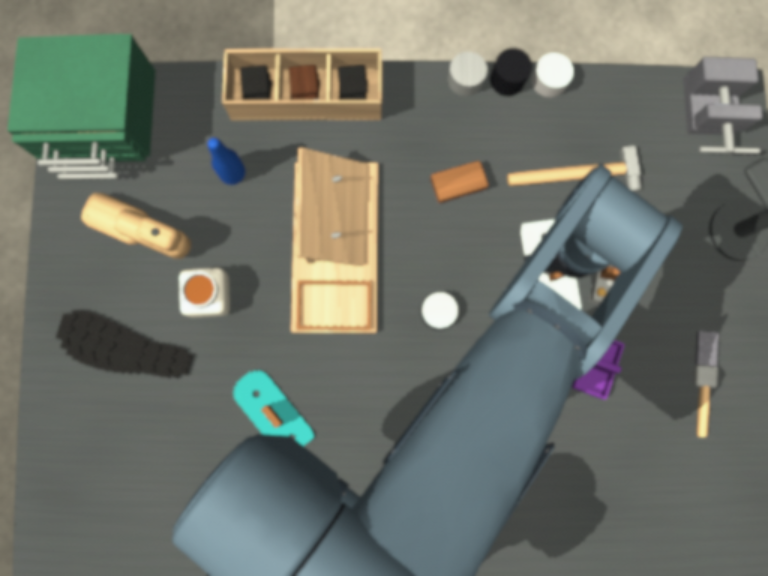

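```bash
python3 - <<'E'
from h import *
from scipy.optimize import least_squares
c="side";p=np.load("side_p2.npy").astype(float)
crop(c,np.load("side_p2.npy"),230,185,90,45,8,"pics/s2c.png")
out=[]
for x,y in ((.4345,-.232),(.5407,-.2184)):
    u,v=np.round(proj(c,np.array([x,y,.217]))).astype(int)
    w=p[v-4:v+5,u-5:u+6].mean(-1); s=np.clip(np.median(w)-30-w,0,None); yy,xx=np.mgrid[v-4:v+5,u-5:u+6]
    cu,cv=(s*xx).sum()/s.sum(),(s*yy).sum()/s.sum()
    r=least_squares(lambda X:proj(c,np.array([X[0],X[1],.217]))-[cu,cv],[x,y]).x
    print(cu,cv,r.round(4)); out.append(r)
m=np.mean(out,0);d=out[1]-out[0];R=np.array([[.989,.147],[.147,-.989]])
print(m,np.degrees(np.arctan2(d[1],d[0])),np.hypot(*d),"mid rel tcp in tool",R.T@(m-[.4871,-.2251]))
E
```

```text
258.4699604743083 210.61620553359685 [ 0.4343 -0.2332]
295.14863044454427 202.4337674000898 [ 0.5386 -0.2184]
[ 0.48642342 -0.22577682] 8.083069024458924 0.10530061668902996 mid rel tcp in tool [-0.00076863  0.00056992]
```

View pics/s2c.png

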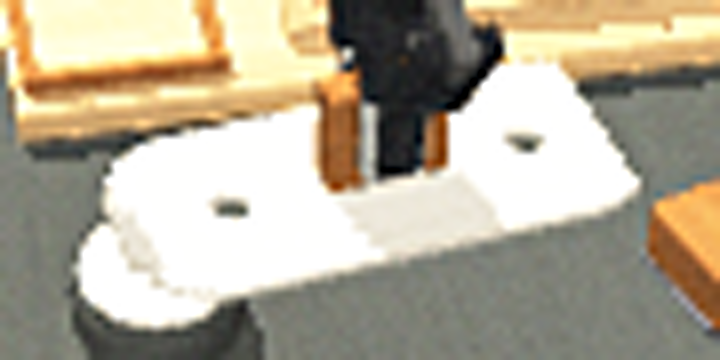

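>>> play_rows([
  [[0,0,0,0.03,0.002,0.006],[0,0,0,0.066,0.005,0.0135],[0,0,0,0.08,0.006,0.0165],[0,0,0,0.08,0.006,0.0165],[0,0,0,0.08,0.006,0.0165],[0,0,0,0.08,0.006,0.0165],[0,0,0,0.08,0.006,0.0165],[0,0,0,0.08,0.006,0.0165],[0,0,0,0.06,0.005,0.0115],[0,0,0,0.028,0.002,0.005],[0,0,0,0,0,0],[0,0,0,0,0,0]],
])

```text
clock: 9.23
eef_pos: [0.4877, -0.226, 0.2436]
eef_rot: [[1.0, 0.0, 0.001], [-0.001, -0.767, 0.641], [0.001, -0.641, -0.767]]
contact_force: [0.2, -1.0, -0.7]
finger_gap: 0.0136
```

```bash
python3 - <<'E'
from h import *
delta([.6215,.0788,.145],down(0,np.radians(40)))
E
```

```text
t 9.23 pos [ 0.4877 -0.226   0.2436] F [ 0.2 -1.  -0.7] gap 0.0136 q [-0.9   0.4   1.49  0.43  1.81  0.66]
R [[1.0, 0.0, 0.001], [-0.001, -0.767, 0.641], [0.001, -0.641, -0.767]]
shift units (current axes) [ 0.445 -0.569  0.904]
turn units [ 0.002 -0.001  0.   ] shift in target axes [ 0.446 -0.567  0.905]
```

>>> play_rows([
  [[0.018,-0.023,0.036,0,0,0],[0.036,-0.045,0.072,0,0,0],[0.045,-0.057,0.09,0,0,0],[0.049,-0.063,0.1,0,0,0],[0.049,-0.063,0.1,0,0,0],[0.049,-0.063,0.1,0,0,0],[0.049,-0.063,0.1,0,0,0],[0.049,-0.063,0.1,0,0,0],[0.045,-0.057,0.09,0,0,0],[0.036,-0.045,0.072,0,0,0],[0.02,-0.027,0.04,0,0,0],[0,0,0,0,0,0]],
])

```text
clock: 10.23
eef_pos: [0.6208, 0.083, 0.1463]
eef_rot: [[1.0, 0.004, -0.002], [0.005, -0.767, 0.642], [0.001, -0.642, -0.767]]
contact_force: [-0.6, -0.0, -0.7]
finger_gap: 0.0131
```

>>> play_rows([
  [[0,0,0,0,0,0],[0,0,0,0,0,0],[0,0,0,0,0,0]],
])

```text
clock: 10.48
eef_pos: [0.6217, 0.0772, 0.1473]
eef_rot: [[1.0, 0.0, 0.003], [-0.002, -0.768, 0.641], [0.002, -0.641, -0.768]]
contact_force: [0.6, 0.3, -1.5]
finger_gap: 0.013
```

```bash
python3 - <<'E'
from h import *
delta([.6215,.0788,.145],down(0,np.radians(40)))
for c in ("side","top"):
    p,d=capture(c); np.save(f"{c}_p3.npy",p);np.save(f"{c}_d3b.npy",d)
    u,v=proj(c,[.621,.1,.12]).astype(int)
    crop(c,p,max(u-65,0),max(v-50,0),130,100,6,f"pics/{c}3.png"); print(c,u-65,v-50)
    for l in ("hole_a","pin_a"):
        print(c,l,[(np.round(r["position"],4).tolist(),round(r["conf"],2)) for r in mark_of(c,l)][:5])
E
```

```text
t 10.48 pos [0.6217 0.0772 0.1473] F [ 0.6  0.3 -1.5] gap 0.013 q [-0.37  0.5   1.57  0.65  1.41  0.98]
R [[1.0, 0.0, 0.003], [-0.002, -0.768, 0.641], [0.002, -0.641, -0.768]]
shift units (current axes) [-0.001  0.001  0.009]
turn units [ 0.002 -0.003  0.   ] shift in target axes [-0.001  0.001  0.009]
side 227 111
side hole_a [([0.6748, 0.0952, 0.1251], 0.89), ([0.1963, 0.2159, 0.0012], 0.77), ([0.2856, 0.2823, 0.0052], 0.75), ([0.5687, 0.0971, 0.1231], 0.71), ([0.5383, -0.4121, 0.001], 0.34)]
side pin_a [([0.5689, 0.1366, 0.0764], 0.96), ([0.6776, 0.1389, 0.0786], 0.87)]
top 169 83
top hole_a [([0.5679, 0.0926, 0.1251], 0.73), ([0.6768, 0.0983, 0.1245], 0.71)]
top pin_a [([0.6774, 0.134, 0.0783], 0.86), ([0.568, 0.1346, 0.077], 0.67)]
```

View pics/side3.png

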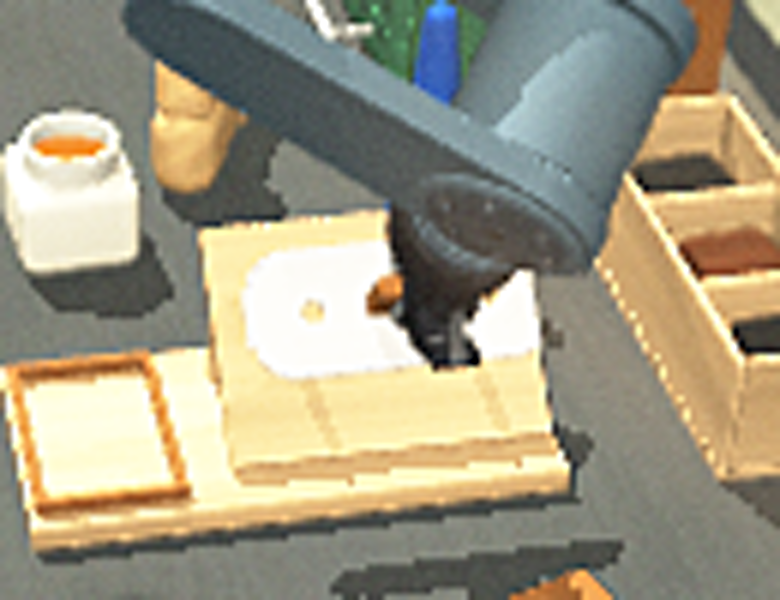

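View pics/top3.png

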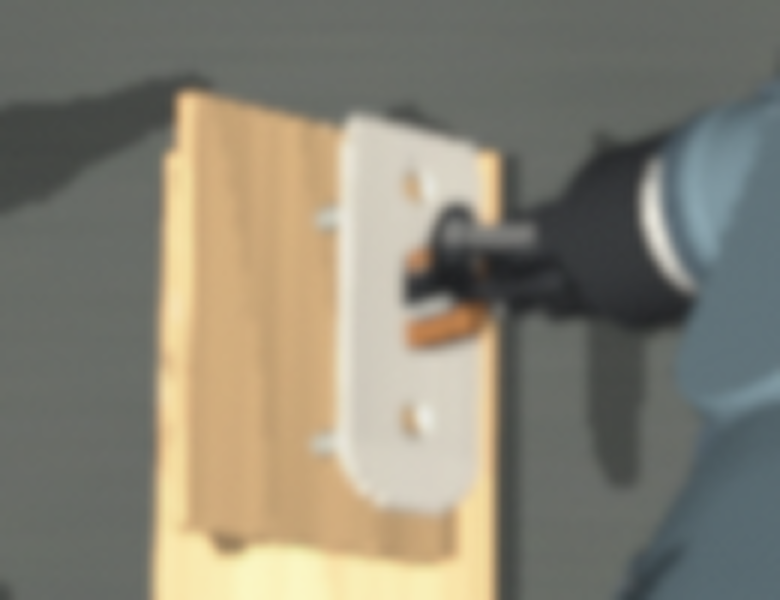

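```bash
python3 - <<'E'
from h import *
z=np.array([0,.643,-.766]); t=np.array([.6217,.0772,.1473])
for c in ("top","side"):
  for sx in (-.053,.053):
    print(c,"hole pred (top face)",proj(c,t+z*.024+[sx,0,0]).round(2),"pin mid cyl pred",proj(c,np.array([.621+sx,.136,.077])-z*.0065).round(2))
E
```

```text
top hole pred (top face) [237.32 152.42] pin mid cyl pred [223.32 156.27]
top hole pred (top face) [237.63 113.6 ] pin mid cyl pred [223.79 118.73]
side hole pred (top face) [278.96 162.35] pin mid cyl pred [275.83 166.75]
side hole pred (top face) [308.36 159.29] pin mid cyl pred [304.06 163.77]
```

```bash
python3 - <<'E'
from h import *
t=np.array([.6217,.0772,.1473])
R=np.array(state()["eef_rot"])
for c in ("top","side"):
  d=np.load(f"{c}_d3b.npy"); P=cloud(c,d); p=np.load(f"{c}_p3.npy").astype(int)
  q=(P-t)@R   # tool coords
  m=(abs(q[...,0])<.1)&(abs(q[...,1])<.045)&(q[...,2]>.012)&(q[...,2]<.036)&(p.max(-1)-p.min(-1)<30)&(p.min(-1)>120)
  X=q[m]; w=np.ones(len(X),bool)
  for _ in range(5):
    s=np.linalg.lstsq(np.c_[X[w][:,:2],np.ones(w.sum())],X[w][:,2],rcond=None)[0]; w=abs(np.c_[X[:,:2],np.ones(len(X))]@s-X[:,2])<.003
  X=X[w]
  print(c,w.sum(),"plane",s.round(4),"x",X[:,0].min(),X[:,0].max(),"y",np.percentile(X[:,1],[1,50,99]).round(4))
  # board plane in tool frame
  Bm=(abs(q[...,0])<.09)&(abs(q[...,1])<.07)&(q[...,2]>.07)&(q[...,2]<.105)
  X=q[Bm]; s=np.linalg.lstsq(np.c_[X[:,:2],np.ones(len(X))],X[:,2],rcond=None)[0]; print("board",len(X),s.round(4))
E
```

```text
top 877 plane [0.0031 0.0065 0.0236] x -0.09284302291053777 0.07853812846653219 y [-0.0381 -0.0109  0.0333]
board 1672 [ 0.0009 -0.0042  0.0911]
side 420 plane [ 0.     -0.0037  0.0253] x -0.09346942756673272 0.07845905147730863 y [-0.0369  0.0078  0.0369]
board 764 [-0.0001  0.0018  0.0935]
```

>>> play_rows([
  [[0,0,0.02,0,0,0],[0,0,0.03,0,0,0],[0,0,0.03,0,0,0],[0,0,0.03,0,0,0],[0,0,0.02,0,0,0],[0,0,0,0,0,0],[0,0,0,0,0,0]],
])

```text
clock: 11.37
eef_pos: [0.6211, 0.1042, 0.116]
eef_rot: [[1.0, 0.0, -0.0], [0.0, -0.767, 0.642], [0.0, -0.642, -0.767]]
contact_force: [0.4, 0.1, -2.0]
finger_gap: 0.0132
```

```bash
python3 - <<'E'
from h import *
delta(np.array([.6212,.136,.077])+.029*np.array([0,-.643,.766]),down(0,np.radians(40)))
p,d=capture("top"); crop("top",p,190,90,80,90,8,"pics/top4.png")
p,d=capture("side"); crop("side",p,240,140,90,60,8,"pics/side4.png")
E
```

```text
t 11.37 pos [0.6211 0.1042 0.116 ] F [ 0.4  0.1 -2. ] gap 0.0132 q [-0.33  0.53  1.59  0.67  1.34  0.97]
R [[1.0, 0.0, -0.0], [0.0, -0.767, 0.642], [0.0, -0.642, -0.767]]
shift units (current axes) [0.001 0.002 0.071]
turn units [0.001 0.    0.   ] shift in target axes [0.    0.002 0.071]
```

View pics/top4.png

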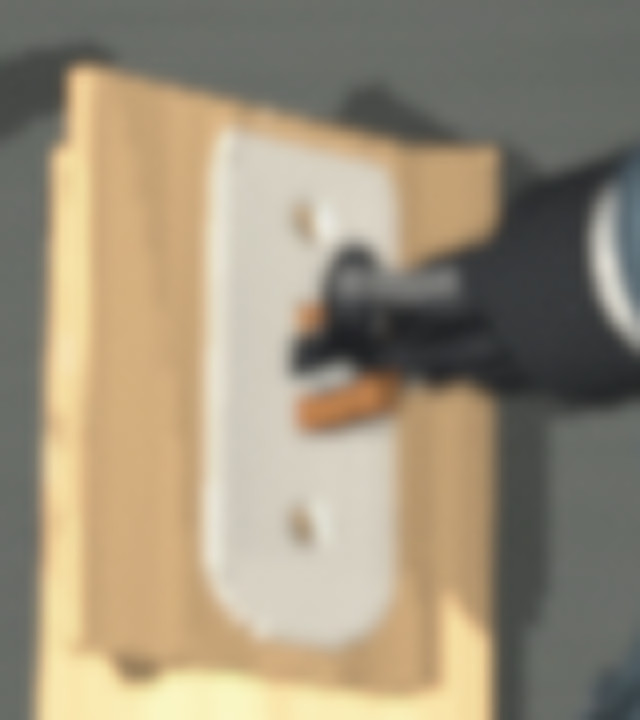

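View pics/side4.png

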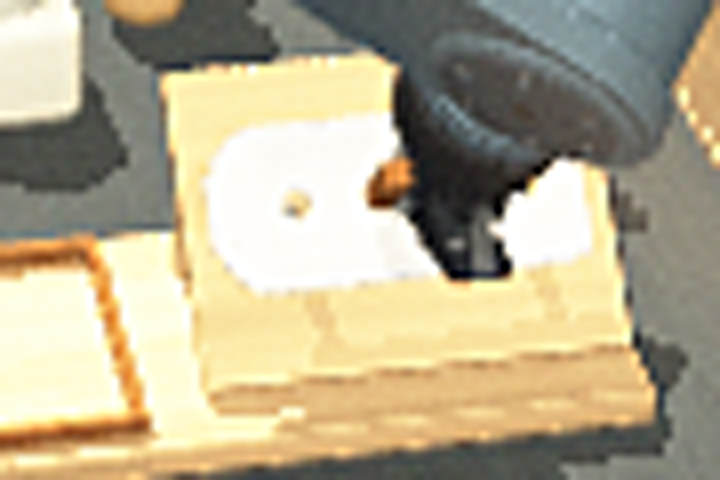

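>>> play_rows([
  [[0.001,0.001,0.012,0,0,0],[0,0.001,0.012,0,0,0],[0,0,0.012,0,0,0],[0,0,0.008,0,0,0],[0,0,0,0,0,0],[0,0,0,0,0,0]],
])

```text
clock: 11.97
eef_pos: [0.6216, 0.1117, 0.1059]
eef_rot: [[1.0, 0.0, 0.001], [-0.0, -0.767, 0.642], [0.001, -0.642, -0.767]]
contact_force: [0.5, -1.0, -2.1]
finger_gap: 0.0132
```

```bash
python3 - <<'E'
from h import *
delta(np.array([.6212,.136,.077])+.029*np.array([0,-.643,.766]),down(0,np.radians(40)))
p,d=capture("top"); crop("top",p,190,90,80,90,8,"pics/top5.png")
p,d=capture("side"); crop("side",p,240,140,90,60,8,"pics/side5.png")
E
```

```text
t 11.97 pos [0.6216 0.1117 0.1059] F [ 0.5 -1.  -2.1] gap 0.0132 q [-0.32  0.55  1.59  0.68  1.32  0.97]
R [[1.0, 0.0, 0.001], [-0.0, -0.767, 0.642], [0.001, -0.642, -0.767]]
shift units (current axes) [-0.001  0.     0.029]
turn units [ 0.001 -0.001  0.   ] shift in target axes [-0.001  0.     0.029]
```

View pics/top5.png

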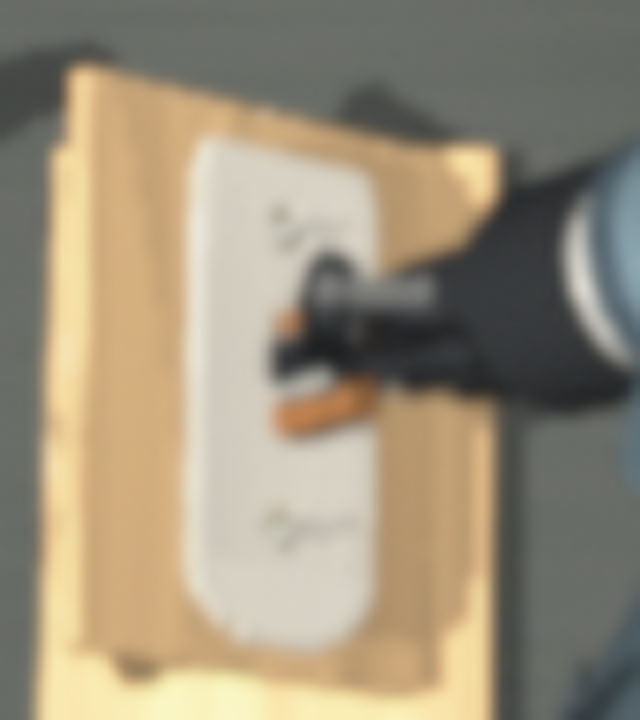

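View pics/side5.png

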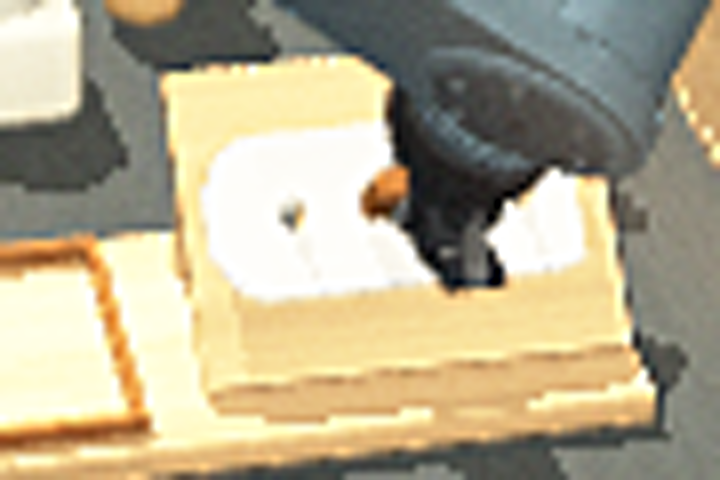

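>>> play_rows([
  [[0,0,0.008,0,0,0],[0,0,0.008,0,0,0],[0,0,0.006,0,0,0],[0,0,0.004,0,0,0],[0,0,0,0,0,0],[0,0,0,0,0,0]],
])

```text
clock: 12.57
eef_pos: [0.6217, 0.1167, 0.1]
eef_rot: [[1.0, 0.0, 0.001], [-0.0, -0.767, 0.642], [0.001, -0.642, -0.767]]
contact_force: [-0.0, -0.9, -1.8]
finger_gap: 0.0131
```

>>> play_rows([
  [[0,0,0.004,0,0,0],[0,0,0.004,0,0,0],[0,0,0,0,0,0],[0,0,0,0,0,0]],
])

```text
clock: 12.9
eef_pos: [0.6221, 0.1176, 0.0988]
eef_rot: [[1.0, 0.001, 0.002], [-0.001, -0.767, 0.641], [0.002, -0.641, -0.767]]
contact_force: [-2.9, -4.7, 2.8]
finger_gap: 0.0131
```

>>> play_rows([
  [[0,0,0,0,0,0],[0,0,0,0,0,0],[0,0,0,0,0,0],[0,0,0,0,0,0]],
], gripper=60)

```text
clock: 13.23
eef_pos: [0.6218, 0.1184, 0.0983]
eef_rot: [[1.0, 0.001, 0.001], [-0.0, -0.767, 0.642], [0.001, -0.642, -0.767]]
contact_force: [-1.3, 0.0, 0.1]
finger_gap: 0.0513
```

>>> play_rows([
  [[0,0,-0.03,0,0,0],[0,0,-0.06,0,0,0],[0,0,-0.09,0,0,0],[0,0,-0.1,0,0,0],[0,0,-0.1,0,0,0],[0,0,-0.1,0,0,0],[0,0,-0.05,0,0,0]],
])

```text
clock: 13.82
eef_pos: [0.6229, 0.0132, 0.224]
eef_rot: [[1.0, 0.002, 0.006], [-0.002, -0.768, 0.64], [0.006, -0.64, -0.768]]
contact_force: [1.3, 0.4, 0.2]
finger_gap: 0.0512
```

```bash
python3 - <<'E'
from h import *
p,d=capture("top"); crop("top",p,190,90,80,90,8,"pics/top6.png")
P=cloud("top",d); q=(P-[.621,.136,.077])@np.array([[0,-1,0],[.766,0,-.643],[.643,0,.766]]) # cols board x,y,z
m=(abs(q[...,0])<.035)&(q[...,1]<.09)&(q[...,1]>-.075)&(abs(q[...,2])<.014)&(p.astype(int).max(-1)-p.min(-1)<30)
X=q[m]; s=np.linalg.lstsq(np.c_[X[:,:2],np.ones(len(X))],X[:,2],rcond=None)[0]; print("plate vs board",len(X),s.round(4))
p,d=capture("side"); crop("side",p,240,140,90,60,8,"pics/side6.png")
# tray target: grip centre .5027,-.3945
for yaw in (77-180,77):
    delta([.5035,-.3945,.16],down(np.radians(yaw)))
E
```

```text
plate vs board 948 [-0.0035 -0.0001  0.0052]
t 13.92 pos [0.6233 0.0135 0.2235] F [ 0.5 -0.5 -0.1] gap 0.0512 q [-0.46  0.43  1.49  0.61  1.57  0.99]
R [[1.0, 0.002, 0.007], [-0.003, -0.769, 0.64], [0.007, -0.64, -0.769]]
shift units (current axes) [-0.397  1.18  -0.71 ]
turn units [-0.478  0.588  1.639] shift in target axes [1.415 0.083 0.212]
t 13.92 pos [0.6233 0.0135 0.2235] F [ 0.5 -0.5 -0.1] gap 0.0512 q [-0.46  0.43  1.49  0.61  1.57  0.99]
R [[1.0, 0.002, 0.007], [-0.003, -0.769, 0.64], [0.007, -0.64, -0.769]]
shift units (current axes) [-0.397  1.18  -0.71 ]
turn units [-0.554 -0.45  -1.229] shift in target axes [-1.415 -0.083  0.212]
```

View pics/top6.png

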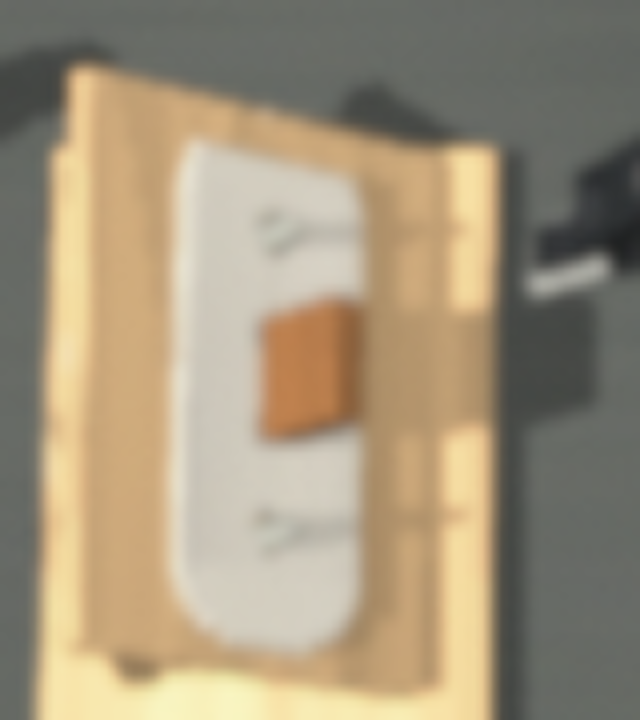

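View pics/side6.png

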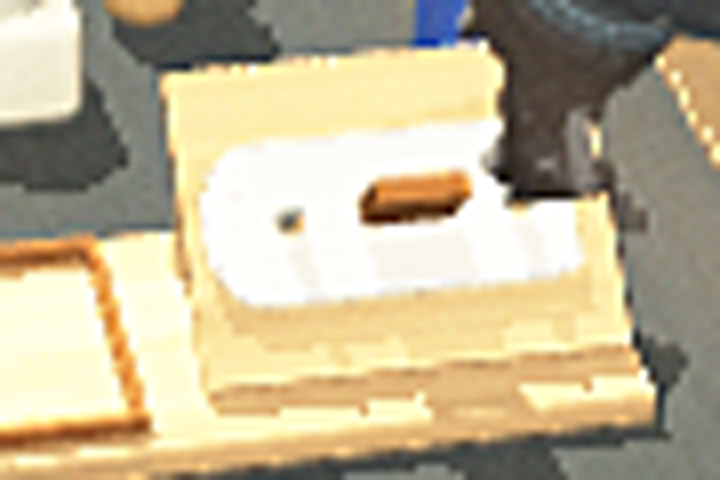

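>>> play_rows([
  [[0,0,-0.01,-0.05,0,0],[0,0,0,-0.09,0,0],[0,0,0,-0.1,0,0],[0,0,0,-0.1,0,0],[0,0,0,-0.1,0,0],[0,0,0,-0.1,0,0],[0,0,0,-0.085,0,0],[0,0,0,-0.04,0,0],[0,0.06,0,0,0,-0.05],[0,0.09,0,0,0,-0.09],[0,0.09,0,0,0,-0.09],[0,0.09,0,0,0,-0.09]],
])

```text
clock: 14.92
eef_pos: [0.6325, -0.083, 0.2211]
eef_rot: [[0.942, 0.335, -0.001], [0.335, -0.942, 0.001], [-0.001, -0.002, -1.0]]
contact_force: [0.9, 0.4, 0.4]
finger_gap: 0.0509
```

>>> play_rows([
  [[0,0.1,0,0,0,-0.09],[0,0.1,0,0,0,-0.09],[0,0.1,0,0,0,-0.09],[0,0.1,0,0,0,-0.09],[0,0.1,0,0,0,-0.09],[0,0.1,0,0,0,-0.09],[0,0.07,0,0,0,-0.09],[0,0.03,0,0,0,-0.09],[0,0,0,0,0,-0.09],[0,0,0,0,0,-0.09],[0,0,0,0,0,-0.06],[0,0,0,0,0,0]],
])

```text
clock: 15.92
eef_pos: [0.7529, -0.25, 0.2205]
eef_rot: [[0.226, 0.974, -0.001], [0.974, -0.226, 0.002], [0.002, -0.002, -1.0]]
contact_force: [-0.2, 0.8, -0.2]
finger_gap: 0.0511
```

```bash
python3 - <<'E'
from h import *
delta([.5035,-.3945,.16],down(np.radians(77)))
E
```

```text
t 15.92 pos [ 0.7529 -0.25    0.2205] F [-0.2  0.8 -0.2] gap 0.0511 q [-0.47  0.69  0.96  0.    1.49 -0.24]
R [[0.226, 0.974, -0.001], [0.974, -0.226, 0.002], [0.002, -0.002, -1.0]]
shift units (current axes) [-0.657 -0.701  0.202]
turn units [-0.002 -0.002 -0.001] shift in target axes [-0.656 -0.702  0.202]
```

>>> play_rows([
  [[-0.04,-0.042,0,0,0,0],[-0.07,-0.075,0.01,0,0,0],[-0.08,-0.085,0.02,0,0,0],[-0.08,-0.085,0.02,0,0,0],[-0.08,-0.085,0.02,0,0,0],[-0.08,-0.085,0.02,0,0,0],[-0.08,-0.085,0.02,0,0,0],[-0.07,-0.08,0.02,0,0,0],[-0.05,-0.05,0.02,0,0,0],[-0.026,-0.03,0.02,0,0,0],[0,0,0,0,0,0],[0,0,0,0,0,0]],
], gripper=70)

```text
clock: 16.92
eef_pos: [0.5034, -0.394, 0.1707]
eef_rot: [[0.23, 0.973, 0.001], [0.973, -0.23, 0.002], [0.002, 0.001, -1.0]]
contact_force: [-0.3, 0.6, -0.7]
finger_gap: 0.0599
```

```bash
python3 - <<'E'
from h import *
delta([.5035,-.3945,.053],down(np.radians(77)))
p,d=capture("side"); crop("side",p,230,220,130,110,6,"pics/side7.png")
print([(np.round(r["position"],4).tolist(),round(r["conf"],2)) for r in mark_of("side","tray_grip")][:4])
E
```

```text
t 16.92 pos [ 0.5034 -0.394   0.1707] F [-0.3  0.6 -0.7] gap 0.0599 q [-0.85  0.39  1.5   0.    1.25 -0.62]
R [[0.23, 0.973, 0.001], [0.973, -0.23, 0.002], [0.002, 0.001, -1.0]]
shift units (current axes) [-0.002  0.     0.392]
turn units [ 0.001 -0.002 -0.005] shift in target axes [-0.002  0.001  0.392]
[([0.5016, -0.3949, 0.06], 0.91), ([0.3367, -0.3573, 0.0562], 0.69)]
```

View pics/side7.png

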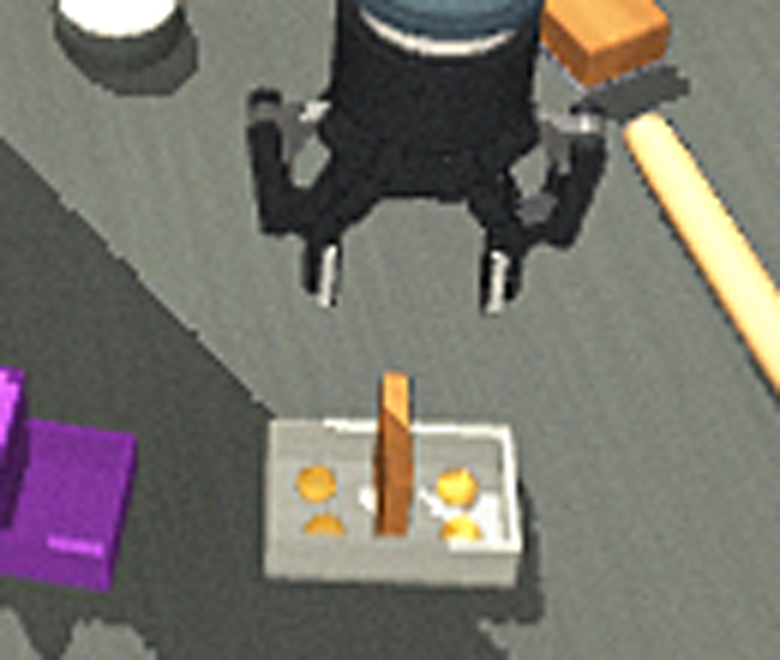

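>>> play_rows([
  [[0,0,0.03,0,0,0],[0,0,0.06,0,0,0],[0,0,0.07,0,0,0],[0,0,0.07,0,0,0],[0,0,0.06,0,0,0],[0,0,0.05,0,0,0],[0,0,0.032,0,0,0],[0,0,0.018,0,0,0],[0,0,0,0,0,0]],
])

```text
clock: 17.77
eef_pos: [0.5035, -0.3936, 0.0529]
eef_rot: [[0.228, 0.974, -0.0], [0.974, -0.228, 0.002], [0.002, -0.0, -1.0]]
contact_force: [-0.4, 0.9, 0.3]
finger_gap: 0.0597
```

>>> play_rows([
  [[0,0,0,0,0,0],[0,0,0,0,0,0],[0,0,0,0,0,0],[0,0,0,0,0,0],[0,0,0,0,0,0],[0,0,0,0,0,0],[0,0,0,0,0,0]],
], gripper=0)

```text
clock: 18.35
eef_pos: [0.5041, -0.3953, 0.0556]
eef_rot: [[0.229, 0.973, 0.003], [0.973, -0.229, -0.001], [-0.001, 0.003, -1.0]]
contact_force: [1.0, 0.2, 5.7]
finger_gap: 0.0114
```

```bash
python3 - <<'E'
from h import *
delta([.5035,-.3945,.053],down(np.radians(77)))
p,d=capture("side"); crop("side",p,230,220,130,110,6,"pics/side8.png")
E
```

```text
t 18.35 pos [ 0.5041 -0.3953  0.0556] F [1.  0.2 5.7] gap 0.0114 q [-0.85  0.54  1.55  0.    1.04 -0.62]
R [[0.229, 0.973, 0.003], [0.973, -0.229, -0.001], [-0.001, 0.003, -1.0]]
shift units (current axes) [ 0.002 -0.003  0.009]
turn units [ 0.003  0.001 -0.004] shift in target axes [ 0.002 -0.003  0.009]
```

View pics/side8.png

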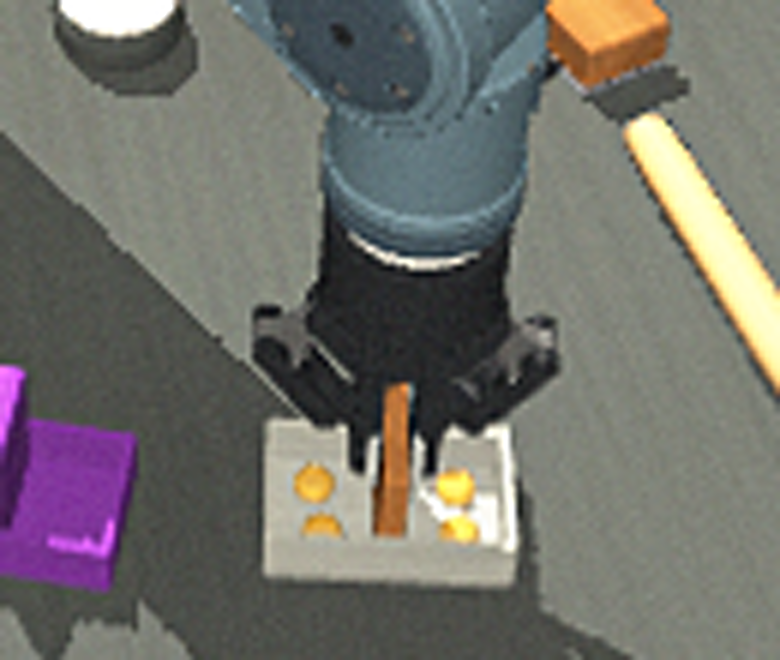

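>>> play_rows([
  [[0,0,-0.01,0,0,0],[0,0,-0.02,0,0,0],[0,0,-0.03,0,0,0],[0,0,-0.045,0,0,0],[0,0,-0.06,0,0,0],[0,0,-0.065,0,0,0],[0,0,-0.065,0,0,0],[0,0,-0.065,0,0,0],[0,0,-0.06,0,0,0],[0,0,-0.045,0,0,0],[0,0,-0.025,0,0,0],[0,0,-0.01,0,0,0]],
])

```text
clock: 19.4
eef_pos: [0.5037, -0.3952, 0.2064]
eef_rot: [[0.229, 0.973, 0.003], [0.973, -0.229, -0.002], [-0.001, 0.003, -1.0]]
contact_force: [-0.3, -0.2, -3.6]
finger_gap: 0.0109
```

```bash
python3 - <<'E'
from h import *
delta([.446,.136,.2],down(0))
p,d=capture("side"); crop("side",p,230,180,130,110,6,"pics/side9.png")
print([(np.round(r["position"],4).tolist(),round(r["conf"],2)) for r in mark_of("side","tray")][:4])
E
```

```text
t 19.4 pos [ 0.5037 -0.3952  0.2064] F [-0.3 -0.2 -3.6] gap 0.0109 q [-0.85  0.36  1.47  0.    1.31 -0.62]
R [[0.229, 0.973, 0.003], [0.973, -0.229, -0.002], [-0.001, 0.003, -1.0]]
shift units (current axes) [ 1.68  -0.592  0.018]
turn units [ 3.00e-03 -1.00e-03  1.28e+00] shift in target axes [-0.192 -1.771  0.021]
[([0.3329, -0.3594, 0.0028], 0.86)]
```

View pics/side9.png

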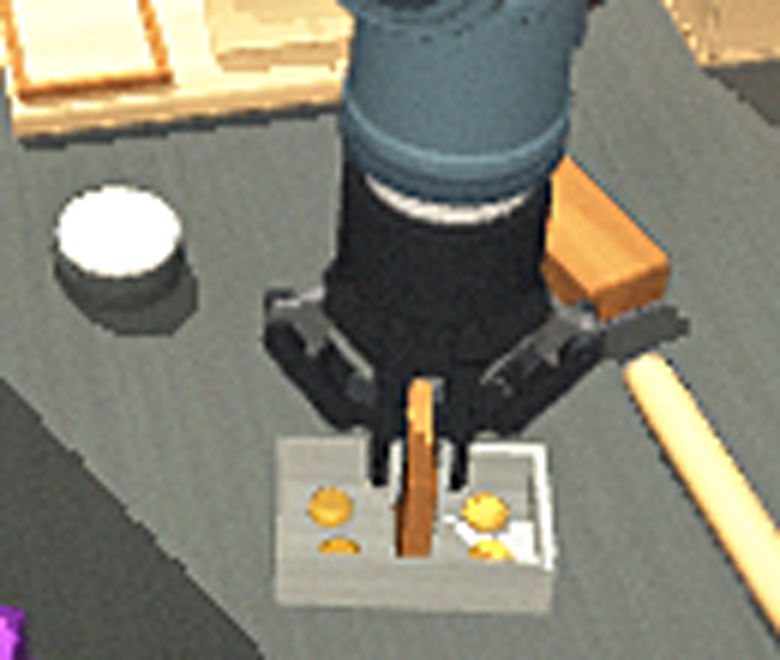

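>>> play_rows([
  [[0.015,-0.005,0,0,0,0],[0.03,-0.01,0,0,0,0],[0.045,-0.015,0,0,0,0],[0.06,-0.021,0,0,0,0],[0.075,-0.026,0,0,0,0],[0.085,-0.03,0,0,0,0],[0.09,-0.032,0,0,0,0],[0.09,-0.032,0,0,0,0],[0.09,-0.032,0,0,0,0],[0.09,-0.032,0,0,0,0],[0.09,-0.032,0,0,0,0],[0.09,-0.032,0,0,0,0]],
])

```text
clock: 20.5
eef_pos: [0.473, -0.1235, 0.2033]
eef_rot: [[0.229, 0.974, -0.0], [0.974, -0.229, 0.001], [0.001, -0.001, -1.0]]
contact_force: [1.2, -0.7, -4.2]
finger_gap: 0.0109
```

>>> play_rows([
  [[0.09,-0.032,0,0,0,0],[0.09,-0.032,0,0,0,0],[0.09,-0.032,0,0,0,0],[0.09,-0.032,0,0,0,0],[0.09,-0.032,0,0,0,0],[0.09,-0.032,0,0,0,0],[0.09,-0.032,0,0,0,0],[0.08,-0.028,0,0,0,0],[0.06,-0.021,0,0,0,0],[0.045,-0.015,0,0,0,0],[0.03,-0.01,0,0,0,0],[0.015,-0.005,0,0,0,0]],
])

```text
clock: 21.5
eef_pos: [0.4436, 0.1474, 0.2037]
eef_rot: [[0.227, 0.974, -0.0], [0.974, -0.227, 0.0], [0.0, -0.0, -1.0]]
contact_force: [0.7, 0.2, -4.9]
finger_gap: 0.011
```

>>> play_rows([
  [[0,0,0,0,0,0.03],[0,0,0,0,0,0.06],[0,0,0,0,0,0.08],[0,0,0,0,0,0.08],[0,0,0,0,0,0.08],[0,0,0,0,0,0.08],[0,0,0,0,0,0.08],[0,0,0,0,0,0.08],[0,0,0,0,0,0.08],[0,0,0,0,0,0.08],[0,0,0,0,0,0.08],[0,0,0,0,0,0.08]],
])

```text
clock: 22.5
eef_pos: [0.4446, 0.1455, 0.204]
eef_rot: [[0.92, 0.392, 0.001], [0.392, -0.92, -0.0], [0.0, 0.0, -1.0]]
contact_force: [0.7, 0.5, -2.9]
finger_gap: 0.011
```

```bash
python3 - <<'E'
from h import *
delta([.446,.136,.2],down(0))
E
```

```text
t 22.5 pos [0.4446 0.1455 0.204 ] F [ 0.7  0.5 -2.9] gap 0.011 q [ 0.06 -0.02  1.91 -0.    1.24  1.23]
R [[0.92, 0.392, 0.001], [0.392, -0.92, -0.0], [0.0, 0.0, -1.0]]
shift units (current axes) [-0.008  0.031  0.013]
turn units [ 0.    -0.     0.385] shift in target axes [0.005 0.032 0.013]
```

>>> play_rows([
  [[0,0,0,0,0,0.08],[0,0,0,0,0,0.08],[0,0,0,0,0,0.08],[0,0,0,0,0,0.075],[0,0,0,0,0,0.04],[0,0.006,0,0,0,0.02],[0,0.012,0.005,0,0,0],[0,0.01,0.01,0,0,0],[0,0.004,0.02,0,0,0],[0,0,0.03,0,0,0],[0,0,0.02,0,0,0],[0,0,0.01,0,0,0]],
])

```text
clock: 23.5
eef_pos: [0.4441, 0.1364, 0.1742]
eef_rot: [[1.0, 0.015, -0.001], [0.015, -1.0, 0.0], [-0.001, -0.0, -1.0]]
contact_force: [0.1, 0.2, -4.1]
finger_gap: 0.0114
```

>>> play_rows([
  [[0,0,0,0,0,0],[0,0,0,0,0,0]],
])

```text
clock: 23.67
eef_pos: [0.4448, 0.1366, 0.1755]
eef_rot: [[1.0, 0.015, 0.0], [0.015, -1.0, 0.0], [0.0, -0.0, -1.0]]
contact_force: [-0.0, 0.1, -3.7]
finger_gap: 0.0115
```

```bash
python3 - <<'E'
from h import *
delta([.446,.136,.0735],down(0))
s=state();t=s["eef_pos"];R=np.array(s["eef_rot"])
for c in ("side","top"):
    p,d=capture(c); u,v=proj(c,[.446,.136,.1]).astype(int); crop(c,p,u-50,v-45,110,90,7,f"pics/{c}10.png"); print(c,u-50,v-45)
    P=cloud(c,d); q=(P-t)@R
    m=(abs(q[...,0])<.04)&(abs(q[...,1])<.065)&(abs(q[...,2]-.0265)<.006)
    X=q[m]; print(c,len(X),"x",np.percentile(X[:,0],[1,50,99]).round(4),"y",np.percentile(X[:,1],[1,99]).round(4),"z",np.median(X[:,2]))
    if len(X)>8: print(cv2.minAreaRect((X[:,:2]*1000).astype(np.float32)))
    print([(np.round(r["position"],4).tolist(),round(r["conf"],2)) for r in mark_of(c,"tray")][:4],[(np.round(r["position"],4).tolist(),round(r["conf"],2)) for r in mark_of(c,"recess")][:4])
E
```

```text
t 23.67 pos [0.4448 0.1366 0.1755] F [-0.   0.1 -3.7] gap 0.0115 q [0.04 0.01 1.95 0.   1.18 1.6 ]
R [[1.0, 0.015, 0.0], [0.015, -1.0, 0.0], [0.0, -0.0, -1.0]]
shift units (current axes) [0.004 0.002 0.34 ]
turn units [-0.    -0.     0.015] shift in target axes [0.004 0.002 0.34 ]
side 192 120
side 115 x [-0.0325 -0.0067  0.031 ] y [-0.0496  0.0571] z 0.027824168018938607
((-0.7358760833740234, 2.6376724243164062), (64.08904266357422, 111.87731170654297), 0.33679667115211487)
[([0.3327, -0.3642, 0.0024], 0.82), ([0.4483, 0.1342, 0.1176], 0.8)] [([0.4478, 0.1374, 0.0142], 0.81), ([0.6868, -0.1022, -0.0023], 0.38)]
top 170 154
top 69 x [-0.0304 -0.0279 -0.0045] y [-0.0532  0.0298] z 0.02682493931974196
((-18.422889709472656, -10.791988372802734), (25.807680130004883, 85.19747161865234), 1.6486752033233643)
[([0.3378, -0.3598, 0.0004], 0.91), ([0.4443, 0.135, 0.1166], 0.64)] [([0.4489, 0.1363, 0.02], 0.69)]
```

View pics/side10.png

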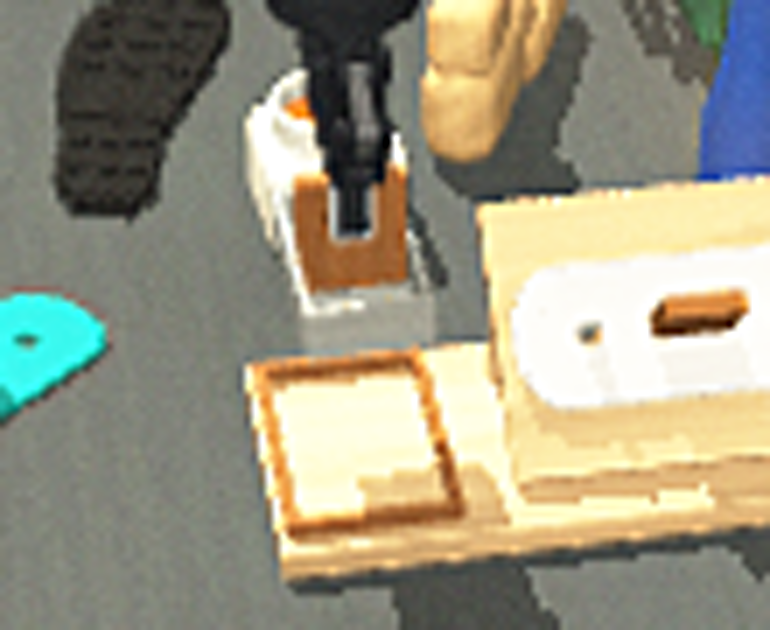

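View pics/top10.png

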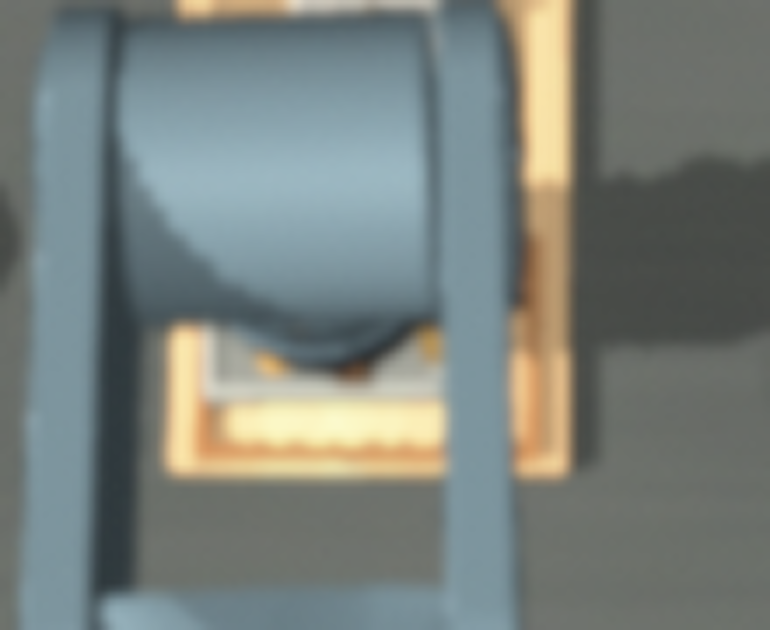

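```bash
python3 - <<'E'
from h import *
P=np.load("topP.npy").reshape(-1,3)
m=(P[:,0]>.38)&(P[:,0]<.52)&(P[:,1]>.04)&(P[:,1]<.23)&(P[:,2]>.0245)&(P[:,2]<.032)
X=P[m]; print(len(X),cv2.minAreaRect((X[:,:2]*1000).astype(np.float32)))
for x0,x1 in ((.38,.43),(.46,.52)):
  s=X[(X[:,0]>x0)&(X[:,0]<x1)&(abs(X[:,1]-.136)<.05)]; print("x wall",len(s),np.percentile(s[:,0],[2,50,98]).round(4))
for x0,x1 in ((.05,.1),(.17,.22)):
  s=X[(X[:,1]>x0)&(X[:,1]<x1)&(abs(X[:,0]-.446)<.03)]; print("y wall",len(s),np.percentile(s[:,1],[2,50,98]).round(4))
E
```

```text
338 ((448.8971252441406, 137.18161010742188), (96.45846557617188, 135.7130889892578), 0.18630987405776978)
x wall 85 [0.4008 0.4036 0.4065]
x wall 72 [0.4876 0.4894 0.4914]
y wall 41 [0.0693 0.0721 0.0723]
y wall 47 [0.1989 0.2015 0.2046]
```

>>> play_rows([
  [[0.004,0,0.01,0,0,0.008],[0.003,0,0.02,0,0,0.007],[0,0,0.03,0,0,0],[0,0,0.045,0,0,0],[0,0,0.045,0,0,0],[0,0,0.045,0,0,0],[0,0,0.04,0,0,0],[0,0,0.03,0,0,0],[0,0,0.02,0,0,0],[0,0,0.01,0,0,0],[0,0,0,0,0,0],[0,0,0,0,0,0]],
])

```text
clock: 24.97
eef_pos: [0.4476, 0.1365, 0.0876]
eef_rot: [[1.0, -0.0, 0.002], [-0.0, -1.0, 0.0], [0.002, -0.0, -1.0]]
contact_force: [-0.2, 0.0, -4.5]
finger_gap: 0.0107
```

```bash
python3 - <<'E'
from h import *
delta([.447,.1365,.0735],down(0))
for c in ("side",):
    p,d=capture(c); u,v=proj(c,[.446,.136,.05]).astype(int); crop(c,p,u-50,v-45,110,90,7,f"pics/{c}11.png")
E
```

```text
t 24.97 pos [0.4476 0.1365 0.0876] F [-0.2  0.  -4.5] gap 0.0107 q [0.04 0.16 1.99 0.   0.98 1.61]
R [[1.0, -0.0, 0.002], [-0.0, -1.0, 0.0], [0.002, -0.0, -1.0]]
shift units (current axes) [-0.002  0.     0.047]
turn units [-0.    -0.002 -0.   ] shift in target axes [-0.002  0.     0.047]
```

View pics/side11.png

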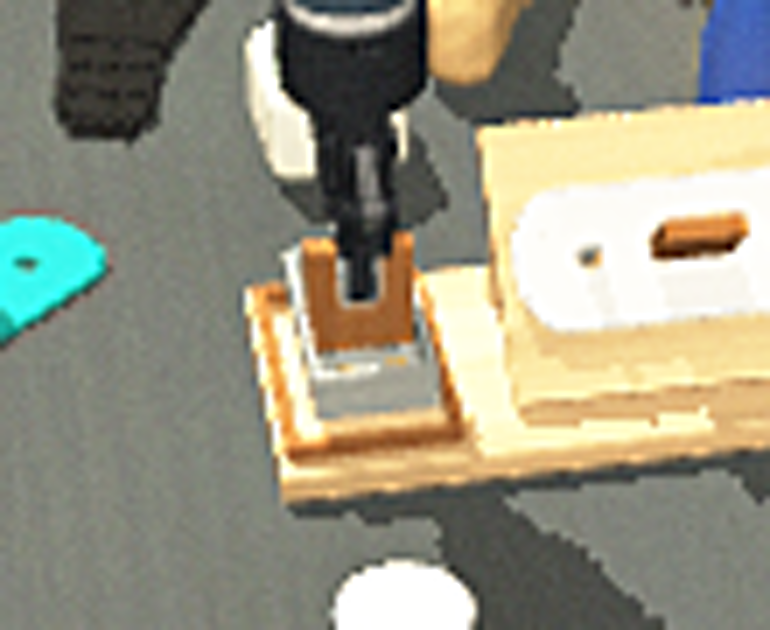

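>>> play_rows([
  [[-0.003,0,0.01,0,0,0],[-0.001,0,0.012,0,0,0],[0,0,0.01,0,0,0],[0,0,0.006,0,0,0],[0,0,0.004,0,0,0],[0,0,0.003,0,0,0],[0,0,0,0,0,0],[0,0,0,0,0,0]],
])

```text
clock: 25.68
eef_pos: [0.4461, 0.1365, 0.0739]
eef_rot: [[1.0, -0.0, 0.001], [-0.0, -1.0, 0.0], [0.001, -0.0, -1.0]]
contact_force: [0.3, 0.2, -3.9]
finger_gap: 0.0109
```

>>> play_rows([
  [[0,0,0.003,0,0,0],[0,0,0.003,0,0,0],[0,0,0,0,0,0],[0,0,0,0,0,0]],
])

```text
clock: 26.02
eef_pos: [0.4464, 0.1366, 0.0735]
eef_rot: [[1.0, -0.0, 0.001], [-0.0, -1.0, 0.0], [0.001, -0.0, -1.0]]
contact_force: [-6.6, -0.1, 11.1]
finger_gap: 0.0109
```

>>> play_rows([
  [[0,0,0,0,0,0],[0,0,0,0,0,0],[0,0,0,0,0,0],[0,0,0,0,0,0],[0,0,0,0,0,0]],
], gripper=60)

```text
clock: 26.43
eef_pos: [0.4462, 0.1365, 0.0721]
eef_rot: [[1.0, -0.001, 0.001], [-0.001, -1.0, 0.0], [0.001, -0.0, -1.0]]
contact_force: [0.1, -0.7, -0.0]
finger_gap: 0.0512
```

>>> play_rows([
  [[0,0,-0.03,0,0,0],[0,0,-0.06,0,0,0],[0,0,-0.09,0,0,0],[0,0,-0.1,0,0,0],[0,0,-0.1,0,0,0],[0,0,-0.08,0,0,0],[0,0,-0.04,0,0,0],[-0.05,0.05,0,0,0,0],[-0.07,0.1,0,0,0,0],[-0.05,0.12,0,0,0,0],[0,0.12,0,0,0,0],[0,0.12,0,0,0,0]],
])

```text
clock: 27.43
eef_pos: [0.3939, -0.0174, 0.2228]
eef_rot: [[1.0, 0.001, 0.003], [0.001, -1.0, -0.0], [0.003, 0.0, -1.0]]
contact_force: [1.1, 0.1, -0.2]
finger_gap: 0.0513
```

>>> play_rows([
  [[0,0.12,0,0,0,0],[0,0.12,0,0,0,0],[0,0.12,0,0,0,0],[0,0.12,0,0,0,0],[0,0.12,0,0,0,0],[0,0.08,0,0,0,0],[0,0.04,0,0,0,0],[0,0,0,0,0,0],[0,0,0,0,0,0]],
])

```text
clock: 28.18
eef_pos: [0.3945, -0.2321, 0.222]
eef_rot: [[1.0, -0.002, 0.001], [-0.002, -1.0, 0.001], [0.001, -0.001, -1.0]]
contact_force: [0.1, 0.6, -0.2]
finger_gap: 0.051
```

```bash
python3 - <<'E'
from h import *
for c in ("side","top"):
    p,d=capture(c); u,v=proj(c,[.53,.136,.05]).astype(int); crop(c,p,u-60,v-60,120,110,6,f"pics/{c}12.png"); cv2.imwrite(f"pics/{c}12f.png",p[:,:,::-1])
    P=cloud(c,d).reshape(-1,3); col=p.reshape(-1,3).astype(int)
    q=P-[.4465,.1365,.018]
    m=(abs(q[:,0])<.04)&(abs(q[:,1])<.062)&(q[:,2]>.0235)&(q[:,2]<.033); X=q[m]
    s=np.linalg.lstsq(np.c_[X[:,:2],np.ones(len(X))],X[:,2],rcond=None)[0]
    print(c,"rim",len(X),s.round(4),cv2.minAreaRect((X[:,:2]*1000).astype(np.float32)))
    B=(P-[.621,.136,.077])@np.array([[0,-1,0],[.766,0,-.643],[.643,0,.766]])
    m=(abs(B[:,0])<.035)&(B[:,1]<.09)&(B[:,1]>-.075)&(abs(B[:,2])<.014)&(col.max(1)-col.min(1)<30); X=B[m]
    print("plate",len(X),np.linalg.lstsq(np.c_[X[:,:2],np.ones(len(X))],X[:,2],rcond=None)[0].round(4))
    for l in ("tray","stud0","hole_a"): print(l,[(np.round(r["position"],4).tolist(),round(r["conf"],2)) for r in mark_of(c,l)][:6])
print(state()["clock"],state()["eef_pos"])
E
```

```text
side rim 5 [-0.8898  0.2234  0.0643] ((29.126710891723633, -50.63033676147461), (15.799166679382324, 3.3527333736419678), 67.02820587158203)
plate 707 [-0.0089 -0.0034  0.0032]
tray [([0.3355, -0.3607, 0.003], 0.59), ([0.6211, 0.1363, 0.0007], 0.42)]
stud0 []
hole_a [([0.1984, 0.2179, 0.0023], 0.96), ([0.2832, 0.2828, -0.0016], 0.92), ([0.5687, 0.1361, 0.0762], 0.59), ([0.6807, 0.1354, 0.0757], 0.59)]
top rim 186 [ 0.0036 -0.0128  0.0278] ((1.4312381744384766, -1.7152862548828125), (64.8848876953125, 108.91680145263672), 0.20919327437877655)
plate 948 [-0.0102 -0.0017  0.0053]
tray [([0.3363, -0.3589, -0.0005], 0.75), ([0.4454, 0.1344, 0.0163], 0.67), ([0.6219, 0.1354, -0.002], 0.38)]
stud0 [([0.4582, 0.1031, 0.0206], 0.54), ([0.4389, 0.1033, 0.0251], 0.52), ([0.4595, 0.1716, 0.0247], 0.44), ([0.4346, 0.1678, 0.0243], 0.37)]
hole_a [([0.5689, 0.1322, 0.0749], 0.9), ([0.6727, 0.1393, 0.0776], 0.74), ([0.2015, 0.2165, -0.0014], 0.7), ([0.2804, 0.2829, 0.0029], 0.6)]
28.5833 [ 0.39489144 -0.23176411  0.22202011]
```

View pics/side12.png

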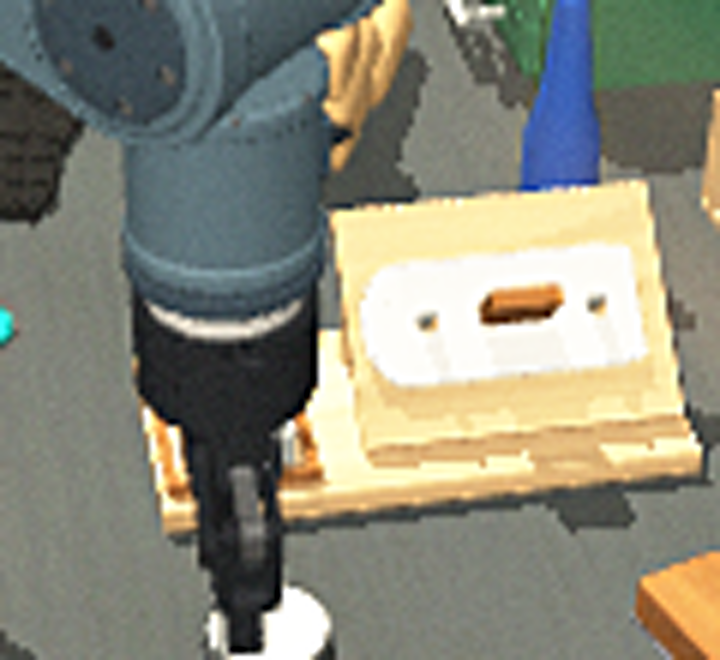

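View pics/top12.png

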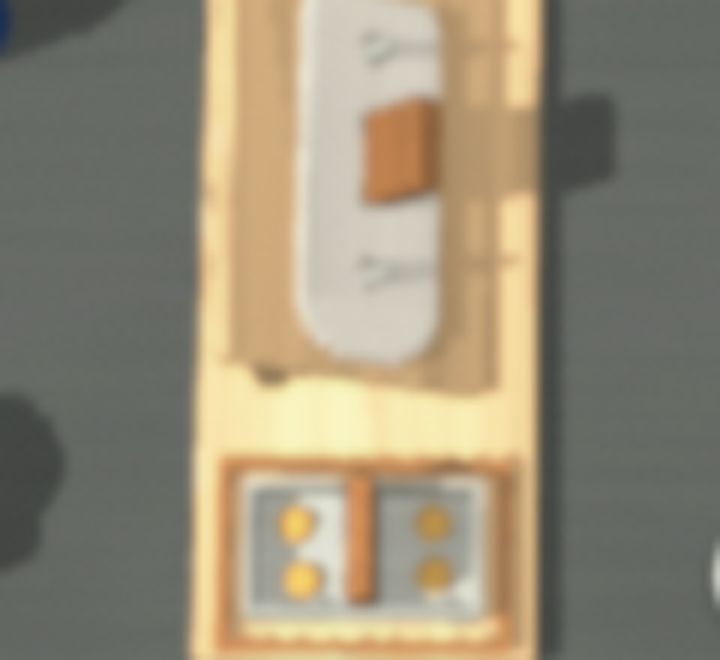

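View pics/side12f.png

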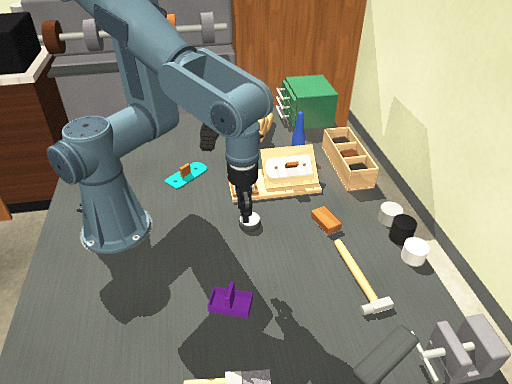

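```bash
python3 - <<'E'
from cell import *
print(close_job(), state()["clock"])
E
```

```text
the job is handed in; nothing more can be done
the job is handed in; nothing more can be done
```

The template is hanging on both pins and the tray is down in the recess with all four studs in it. I handed the job in at about 28.6 s; no verdict is reported.

**Template:** Both pins show through the holes in the last pictures. The last depth fit puts the plate's top 5.3 mm off the board face (top camera), which is flush for a 5 mm plate, tilted about 0.01 rad. The side camera read 3.2 mm at a similar tilt, within its depth and calibration error.

**Tray:** I carried it level. The last top-camera fit puts its rim 27.8 mm above the recess floor, so it is fully down. It is off the recess centre by about 1.4 and 1.7 mm, with a tilt of about 0.013 rad. All four studs are visible in the top picture.

**Checks that did not work:** The side camera could not confirm the tray, because the arm stood in front of it. The network also reported a few low-confidence false tray detections, which I ignored.

The gripper was clear of everything at the end. I did not measure the other things' positions; nothing else on the bench looks moved in the last pictures, and the highest contact force I read was about 13 N, when the tray touched the recess floor.

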